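# Hold a top-heavy cheese balance level with its spring lever

### The arm

A 6-joint arm with a two-finger parallel gripper is mounted at the origin on the work surface. World frame = base frame: x ahead of the robot, y to its left, z up, the work surface at z = 0. Lengths are in mm, angles in degrees, forces in N, time in s.
With the tool pointing down it reaches from about 300 to 850 mm from the base axis. Payload 4.2 kg.
Tool frame: the origin (TCP) lies at the very end of the fingers, on their centre line; the grasp point (between the pads) lies 19 mm behind it; z points along the fingers, y is the line along which they close (so a half turn about z gives the same grasp; the last joint's range is limited). The gripper opens to 91 mm and grips with 3 to 60 N. Pads are 32 mm wide; open, the fingers measure 118 mm over their backs; the gripper's body (76 mm by 178 mm) begins 60 mm behind the grasp point.
Start: joints at [-70.302, 18.312, 89.639, -0, 72.044, -1.146], TCP at [204.606, -537.385, 181.376] pointing down, gripper open.
Joint ranges: [-177.97, 177.97], [-48.28, 115.42], [12.27, 149.76], [-77.06, 257.06], [2.81, 150.46], [-146.56, 146.56]. Speed limits (degrees/s): [147.25, 147.25, 180, 180, 180, 180].

### API

Orientations are given as [roll, pitch, yaw] about the fixed x, y, z axes, in that order (R = Rz(yaw) Ry(pitch) Rx(roll)).
In Python, from workcell import env, grab_frame gives the robot as it stands. The module is installed in compiled form; this text tells all that it offers.
- The arm moves only by the tool move_arm, never from a script. Its argument "plan" is a list of rows, each an object of numbers: "tx", "ty", "tz": the shift along the tool's x, y, z in cm; "wx", "wy", "wz": the turn, a rotation vector about the tool's x, y, z in rad. In form: [{"tx": .., "ty": .., "tz": .., "wx": .., "wy": .., "wz": ..}, ...]. A call has 1 to 12 rows; each row shifts and turns the commanded pose from where the row before left it, along the tool's axes as they then stand; what a row does not reach is not made up. A row lasts 1/12 s, in which the tool goes at most 41.7 mm and 7.16 degrees, less where a joint would pass 70% of its speed; a pose out of reach is approached as far as the arm can. A call is refused whole if a number of a shift passes 4.17 or a number of a turn 0.125, either way. A call with a gripper value outside its range is refused whole. "gripper" is the finger opening in cm, from 0 to 9.12, set as the call begins (left out, the last holds). The fingers move at their own pace and stop on an object; "force" is the grip in N (left out, the last holds). Time passes only in rows, so rows that do not move let the fingers close. It gives the time, the measured TCP pose, the force, the opening and the grip force at its end, in the units of the state.
- env.state(): the state, without advancing time (a new reading comes with each control period).
- grab_frame(name): name is "scene" or "top" or "wrist"; returns a dict with "color" (384x512x3 uint8, red, green, blue), "vfov" (degrees; the focal length in pixels is half the picture's height over the tangent of half this angle, whatever the lens; pixels are square), "cx", "cy" (the principal point, pixels), "view" (4x4, takes a point from world to camera coordinates). Camera axes: x right, y up, looking along -z (the intrinsics and any distortion apply to the point x, -y, -z); pixel columns grow to the right and rows downward; lengths in mm; the calibration is good to about 2 mm. A picture is of the moment at which its call begins. There is no depth.
- env.job_done(): hands the job in; it is judged then, once.
The state is a dict: "time_s": time; "qpos": joint angles; "qvel": joint speeds; "effort": joint torques, N m; "ee_pos": TCP position; "ee_rot": TCP orientation; "force": force on the tool from outside, world axes, zero at the start; "torque": the same for the moment, N m; "gripper_width": finger opening in mm; "gripper_force": force on a finger pad.
Only numpy, scipy, OpenCV 4.12 (cv2) and the standard library are available. Lean on these libraries where they do the work, as an engineer would, in place of code of your own. Each camera call takes 0.05 s, during which the arm holds its last target. There are 200 camera calls.

### The job

Grip the wooden crossbar on top of the balance's spring lever and, working only that lever, lift the beam off the rest on the cheese side and keep it level, with the pointer at the middle mark, for at least 6 seconds without a break; it is top-heavy and keeps trying to tip either way. Then lay it gently back on the same rest, cheese side down, without ever letting either side bang down on its rest, and let go of the lever. Do not touch the beam, its pans or what they carry, and leave the other things on the table alone.

Things in the scene. Friction and masses are not known exactly. Their poses are not given: they have to be found in the camera images.
- stand: Grey fixed stand of the balance, base plate 200 x 500 x 18 mm, uprights, white scale plate (longest mark in the middle: level). Origin: centre of the plate's underside, on the table; x points away from the robot's side (the lever is on the -x side), y to the weight's side, z up. The pivot line of beam and lever runs along x, 125 mm above the origin. Rubber rests stand under the pans.
- beam (a joint): Beam tilt about the stand's x, rad: 0 level, positive is cheese side (-y) down. Its rests stop it at -0.25 and +0.25; it starts lying at +0.25. Moment of inertia with its loads 0.078 kg m2, damping 0.008 N m s/rad. Top-heavy: gravity drives it from level with 0.48 N m per rad (0.43 to 0.55), plus an unknown constant up to 0.07 N m either way, as the loads are not quite equal.
- lever (a joint): Angle of the spring lever relative to the beam, rad: 0 in line with it, positive to the cheese side, range -0.9 to 0.9. A torsion spring (0.36 N m/rad, damping 0.025 N m s/rad) joins them: at value q it pushes the beam with 0.36 q N m. It is too soft to steady the beam while the lever stands still. Let go, the lever springs to about 0. Lever from upright = beam + lever. 0.22 kg, nearly balanced.
- crossbar (a point): Grip point on the lever's round wooden crossbar, 18 mm thick, along the stand's x from 34 mm before this point to 40 mm behind it (there the flat lever stands, 10 mm thick). In the stand's frame, with a = beam + lever: x = -115 mm, y = -140 sin(a) mm, z = 125 + 140 cos(a) mm. The bar may turn between the fingers, so the tool can stay pointing down.
- pointer_tip (a point): Tip of the thin black pointer that stands up from the beam, 135 mm from the pivot line; it runs up the robot's side of the white scale plate and stands 27 mm above the plate's top edge; at -y of the middle when the cheese side is down.
- arms: The steel beam, 400 x 20 x 14 mm along y, with two aluminium pans of 116 mm diameter at y = -200 and +200 mm; origin on the pivot line, x along it, y to the weight's side. Do not touch.
- truckle: Small cheese, a cylinder of 100 mm diameter and 100 mm height, about 0.8 kg, held on the pan on the -y side; origin at the centre of its underside. Do not touch.
- weights: Brass weight, 72 mm in diameter and 42 mm high with its knob, 0.8 kg, held on the pan on the +y side; origin at the centre of its underside. Do not touch.
- bob: Brass bob, 42 mm in diameter, 34 mm high, about 0.33 kg, on the beam 65 mm above the pivot (origin at its centre); it makes the beam top-heavy. Do not touch.
- spare_cheese: Bystander: cheese, 130 mm in diameter, 120 mm high, standing on the table; origin at the centre of its underside.
- boards: Bystander: two wooden boards stacked, 160 x 200 x 28 mm; origin at the centre of the underside.
- trier: Bystander: cheese iron, a T-handled steel rod 136 mm long, lying on the table; origin under the middle of its wooden handle.

How it is judged:
By the outcome, as a careful person would: the job done as asked, in the order asked, and still so for the second after the job is handed in, with the robot touching nothing.
It also fails if it takes over 56 s, if anything falls off the work surface, if the arm or the gripper's body presses on something with over 40 N, if the wrist force passes 120 N, or if a joint passes its speed limit or range.

## Working session

There is one attempt and no reset: what is moved stays moved. The work goes in short steps, Python scripts to look and compute and a tool call to move; the robot and the scene stay as the last step left them, time stands still between calls to the robot, and variables do not carry over. Pictures are saved under pics/ and viewed, at most 10 in all, crops included, and the job is handed in when it is done.

Besides the shell and the picture viewer there is one more tool, called as name(argument=value, ...), one argument or row to a line, values as JSON. move_arm: Moves the arm, as the interface text tells. Its arguments: {"type":"object","properties":{"plan":{"type":"array","items":{"type":"object","properties":{"tx":{"type":"number"},"ty":{"type":"number"},"tz":{"type":"number"},"wx":{"type":"number"},"wy":{"type":"number"},"wz":{"type":"number"}}}},"gripper":{"type":"number"},"force":{"type":"number"}},"required":["plan"]}

```bash
mkdir -p pics; cat > h.py <<'E'
import numpy as np, cv2, pickle
from workcell import env, grab_frame
def snap(n,tag):
    f=grab_frame(n); cv2.imwrite(f'pics/{tag}.png',f['color'][:,:,::-1]); pickle.dump(f,open(f'pics/{tag}.pkl','wb')); return f
def proj(f,P):
    P=np.atleast_2d(P); V=np.array(f['view']); c=P@V[:3,:3].T+V[:3,3]
    fl=f['color'].shape[0]/2/np.tan(np.radians(f['vfov'])/2)
    return np.c_[f['cx']+fl*c[:,0]/-c[:,2], f['cy']-fl*c[:,1]/-c[:,2]]
def ray(f,u,v):
    V=np.array(f['view']); fl=f['color'].shape[0]/2/np.tan(np.radians(f['vfov'])/2)
    d=V[:3,:3].T@np.array([(u-f['cx'])/fl,-(v-f['cy'])/fl,-1]); o=-V[:3,:3].T@V[:3,3]
    return o,d/np.linalg.norm(d)
def onz(f,u,v,z):
    o,d=ray(f,u,v); return o+d*(z-o[2])/d[2]
def tri(rs):
    A=sum(np.eye(3)-np.outer(d,d) for o,d in rs); b=sum((np.eye(3)-np.outer(d,d))@o for o,d in rs)
    return np.linalg.solve(A,b)
E
python3 - <<'E'
from h import *
a=[snap(n,n+'0') for n in('scene','top','wrist')]
for f in a: print({k:(np.round(f[k],3).tolist()) for k in f if k!='color'})
m=np.vstack([np.hstack([a[0]['color'],a[1]['color']]),np.hstack([a[2]['color'],a[2]['color']*0])])
cv2.imwrite('pics/m0.png',cv2.resize(m,(800,600),interpolation=cv2.INTER_AREA)[:,:,::-1])
s=env.state();print(s)
E
```

```text
{'vfov': 50.291, 'cx': 255.603, 'cy': 185.482, 'view': [[0.114, 0.993, -0.01, -53.948], [-0.771, 0.095, 0.629, 346.35], [0.626, -0.064, 0.777, -1946.579], [0.0, 0.0, 0.0, 1.0]]}
{'vfov': 54.457, 'cx': 253.045, 'cy': 190.601, 'view': [[-0.013, -1.0, -0.0, -11.605], [0.996, -0.013, 0.083, -587.216], [-0.083, 0.001, 0.997, -1321.551], [0.0, 0.0, 0.0, 1.0]]}
{'vfov': 67.062, 'cx': 259.996, 'cy': 190.695, 'view': [[0.355, -0.935, -0.001, -573.775], [0.908, 0.345, -0.239, 26.078], [0.224, 0.084, 0.971, -388.946], [0.0, 0.0, 0.0, 1.0]]}
{'time_s': 0.15, 'qpos': array([-7.03009126e+01,  1.83423191e+01,  8.96879592e+01,  4.85862604e-04,
        7.20450698e+01, -1.14693097e+00]), 'qvel': array([ 0.08550045, -0.1240519 , -0.145853  ,  0.08525846,  0.00479409,
       -0.02048344]), 'effort': array([-1.49328093e-05, -4.12773514e+01, -2.32154238e+01,  7.26580177e-02,
        4.32978454e-02, -8.38152869e-05]), 'ee_pos': array([ 204.47358875, -536.97593207,  180.73875929]), 'ee_rot': array([-1.79924676e+02, -1.97010683e-03,  2.08458670e+01]), 'force': array([-0.93214372, -0.33465533,  0.53807204]), 'torque': array([ 0.00797868, -0.03087926,  0.01488229]), 'gripper_force': 0.0, 'gripper_width': 90.83482791119792}
```

View pics/m0.png

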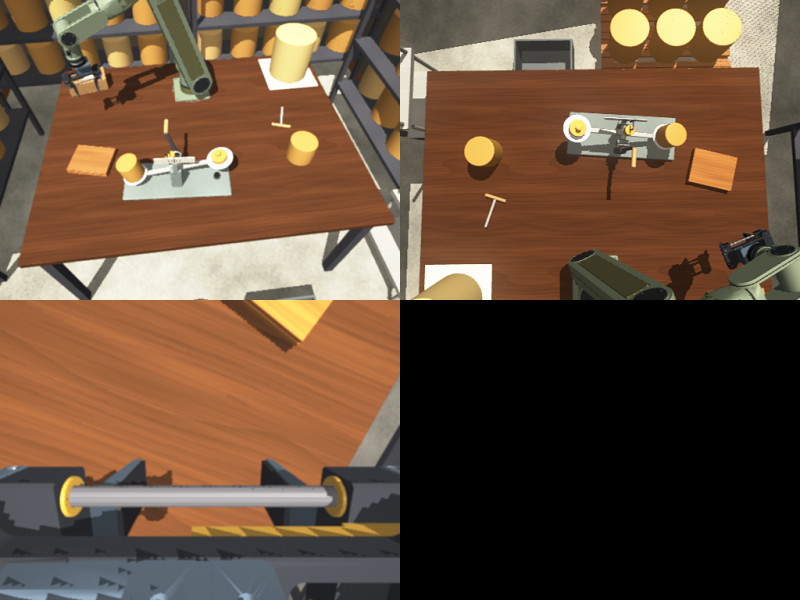

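```bash
python3 - <<'E'
from h import *
t=cv2.imread('pics/top0.png')[120:270,200:370]; s=cv2.imread('pics/scene0.png')[140:265,150:310]
c=np.zeros((600,800,3),np.uint8); a=cv2.resize(t,None,fx=2.6,fy=2.6,interpolation=2)
a=cv2.resize(t,(400,353),interpolation=2); b=cv2.resize(s,(400,312),interpolation=2)
c[:353,:400]=a; c[:312,400:]=b; cv2.imwrite('pics/m1.png',c[:360])
E
```

```text
(no output)
```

View pics/m1.png

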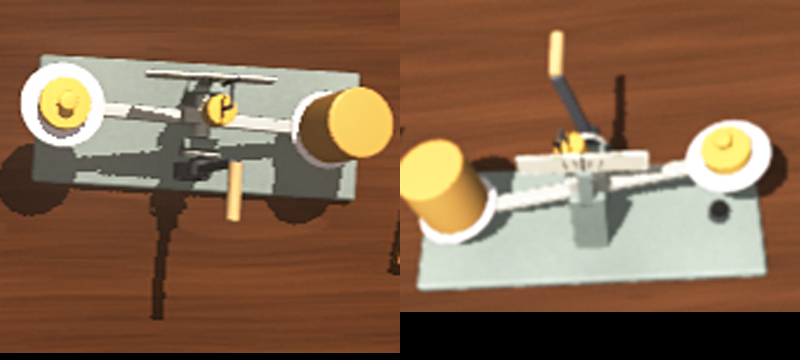

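```bash
python3 - <<'E'
from h import *
T=pickle.load(open('pics/top0.pkl','rb'));S=pickle.load(open('pics/scene0.pkl','rb'))
cs=[onz(T,u,v,18) for u,v in [(217.8,143.4),(352.1,151),(350.9,205),(213.6,197.3)]]
for c in cs: print(c.round(1))
print(np.mean(cs,0))
for a,b in [(0,1),(1,2),(2,3),(3,0)]: d=cs[b]-cs[a]; print(np.linalg.norm(d).round(1),np.degrees(np.arctan2(d[1],d[0])).round(2))
cs2=[onz(S,150+(u-400)/2.5,140+v/2.5,18) for u,v in [(417,284),(766,271)]]
for c in cs2: print('scene',c.round(1))
e={}
for n,f,(x0,x1,y0,y1) in [('top',T,(292,306,185,217)),('scene',S,(206,220,148,175))]:
    h=cv2.cvtColor(f['color'],cv2.COLOR_RGB2HSV); sub=h[y0:y1,x0:x1]
    m=((sub[...,0]>10)&(sub[...,0]<30)&(sub[...,2]>150)&(sub[...,1]>60)).astype(np.uint8)
    k,l,st,ct=cv2.connectedComponentsWithStats(m); i=1+st[1:,4].argmax(); print(n,st[i]+[x0,y0,0,0,0],ct[i]+[x0,y0])
    ys,xs=np.where(l==i); e[n]=[(f,xs[ys==r].mean()+x0,r+y0) for r in (ys.min(),ys.max())]
    e[n].append((f,*(ct[i]+[x0,y0])))
for i,j in [(0,0),(1,1),(2,2)]:
    print(tri([ray(*e['top'][i]),ray(*e['scene'][j])]).round(1))
E
```

```text
[762.7 107.9  18. ]
[ 728.3 -383.    18. ]
[ 530.9 -371.9   18. ]
[565.  124.1  18. ]
[ 646.73718641 -130.7301413    18.        ]
492.2 -94.01
197.7 176.76
497.1 86.06
198.3 -4.67
scene [ 730.1 -382.2   18. ]
scene [768.5 112.6  18. ]
top [296 189   7  25 148] [299.28378378 201.21621622]
scene [209 152   7  19 119] [211.89915966 160.8487395 ]
[ 563.9 -148.3  335.2]
[ 501.  -163.4  177.5]
[ 534.  -155.2  261.2]
```

move_arm(
  plan=[
    {"tz":-4,"wz":0.109},
    {"tz":-4,"wz":0.109},
    {"tz":-4,"wz":0.109},
    {"tz":-4,"wz":0.109},
    {"tz":-4},
  ],
  gripper=6,
)

```text
schema error: expected keys tx, ty, tz, wx, wy, wz
```

move_arm(
  plan=[
    {"tx":0,"ty":0,"tz":-4,"wx":0,"wy":0,"wz":0.109},
    {"tx":0,"ty":0,"tz":-4,"wx":0,"wy":0,"wz":0.109},
    {"tx":0,"ty":0,"tz":-4,"wx":0,"wy":0,"wz":0.109},
    {"tx":0,"ty":0,"tz":-4,"wx":0,"wy":0,"wz":0.109},
    {"tx":0,"ty":0,"tz":-4,"wx":0,"wy":0,"wz":0},
  ],
  gripper=6,
)

```text
time_s: 0.57
ee_pos: [204.4, -536.8, 383.2]
ee_rot: [-180.0, 0.0, -4.3]
force: [1.0, -1.7, 0.8]
gripper_width: 62.0
gripper_force: 0.0
```

move_arm(
  plan=[
    {"tx":2.4,"ty":-3.3,"tz":0,"wx":0,"wy":0,"wz":0},
    {"tx":2.4,"ty":-3.3,"tz":0,"wx":0,"wy":0,"wz":0},
    {"tx":2.4,"ty":-3.3,"tz":0,"wx":0,"wy":0,"wz":0},
    {"tx":2.4,"ty":-3.3,"tz":0,"wx":0,"wy":0,"wz":0},
    {"tx":2.4,"ty":-3.3,"tz":0,"wx":0,"wy":0,"wz":0},
    {"tx":2.4,"ty":-3.3,"tz":0,"wx":0,"wy":0,"wz":0},
    {"tx":2.4,"ty":-3.3,"tz":0,"wx":0,"wy":0,"wz":0},
    {"tx":2.4,"ty":-3.3,"tz":0,"wx":0,"wy":0,"wz":0},
    {"tx":2.4,"ty":-3.3,"tz":0,"wx":0,"wy":0,"wz":0},
    {"tx":2.4,"ty":-3.3,"tz":0,"wx":0,"wy":0,"wz":0},
    {"tx":2.4,"ty":-3.3,"tz":0,"wx":0,"wy":0,"wz":0},
    {"tx":2.4,"ty":-3.3,"tz":0,"wx":0,"wy":0,"wz":0},
  ],
)

```text
time_s: 1.57
ee_pos: [521.2, -161.3, 381.2]
ee_rot: [180.0, 0.0, -4.1]
force: [0.6, -0.0, 0.0]
gripper_width: 60.2
gripper_force: 0.0
```

```bash
python3 - <<'E'
from h import *
f=snap('wrist','w1'); cv2.imwrite('pics/w1b.png',cv2.resize(f['color'],(800,600),interpolation=2)[:,:,::-1])
s=env.state();print(s['time_s'],s['ee_pos'],s['ee_rot'],s['qpos'])
E
```

```text
1.6167 [ 525.85822698 -155.20088271  380.03816764] [-1.79620878e+02 -1.22654487e-01 -3.71614378e+00] [-17.91232943  12.82091804  69.47271205   0.40122313  97.68025327
  75.85712071]
```

View pics/w1b.png

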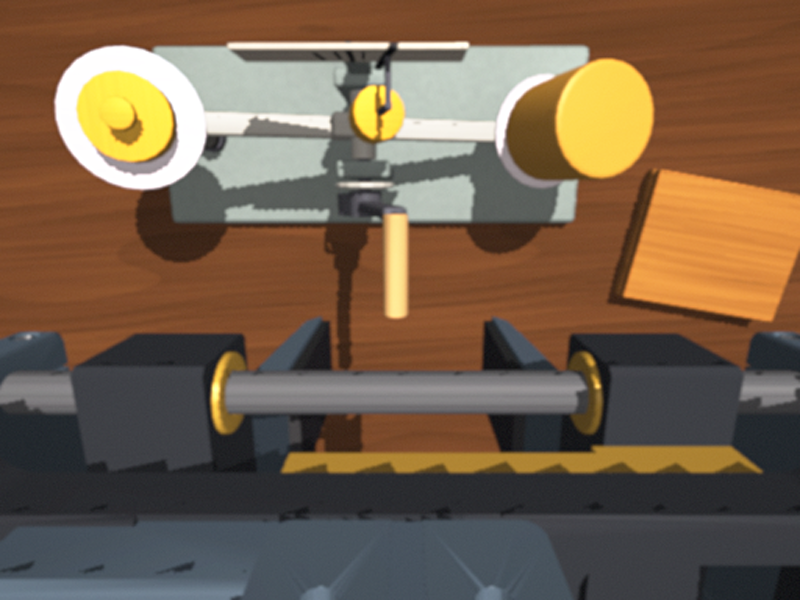

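move_arm(
  plan=[
    {"tx":0,"ty":0,"tz":1.3,"wx":0,"wy":0.11,"wz":0},
    {"tx":0,"ty":0,"tz":1.3,"wx":0,"wy":0.11,"wz":0},
    {"tx":0,"ty":0,"tz":1.3,"wx":0,"wy":0.11,"wz":0},
    {"tx":0,"ty":0,"tz":0,"wx":0,"wy":0.11,"wz":0},
    {"tx":0,"ty":0,"tz":0,"wx":0,"wy":0,"wz":0},
    {"tx":0,"ty":0,"tz":0,"wx":0,"wy":0,"wz":0},
  ],
)

```text
time_s: 2.12
ee_pos: [522.8, -163.4, 342.3]
ee_rot: [-180.0, -25.1, -4.2]
force: [0.4, 0.2, 0.6]
gripper_width: 60.2
gripper_force: 0.0
```

```bash
python3 - <<'E'
from h import *
f=snap('wrist','w2'); cv2.imwrite('pics/w2b.png',cv2.resize(f['color'],(800,600),interpolation=2)[:,:,::-1])
s=env.state();print(s['time_s'],s['ee_pos'],s['ee_rot'],s['qpos'])
E
```

```text
2.1667 [ 524.86832464 -163.9953924   343.88681273] [179.94836856 -25.26018141  -4.15444282] [-24.12538247  -1.53850212  95.63870976   9.42010959  62.28894636
  67.39773895]
```

View pics/w2b.png

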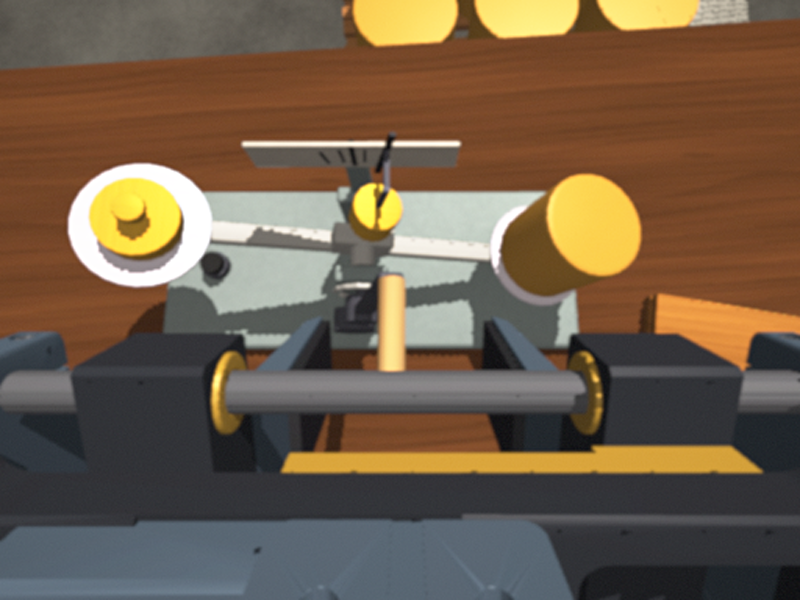

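```bash
python3 - <<'E'
from h import *
A=pickle.load(open('pics/w1.pkl','rb'));B=pickle.load(open('pics/w2.pkl','rb'));T=pickle.load(open('pics/top0.pkl','rb'));S=pickle.load(open('pics/scene0.pkl','rb'))
k=.64
th=np.radians(-4.2);R=np.array([[np.cos(th),-np.sin(th),0],[np.sin(th),np.cos(th),0],[0,0,1]]);O=np.array([647,-131,0])
def show(n,p): print(n,p.round(1),'stand',(R.T@(p-O)).round(1))
for n,a,b in [('barfar',(396,208),(391,272)),('tip',(390,48),(391,135)),('plL',(228,43),(243,142)),('plR',(468,42),(460,142))]:
    show(n,tri([ray(A,a[0]*k,a[1]*k),ray(B,b[0]*k,b[1]*k)]))
show('barfar4',tri([ray(A,396*k,208*k),ray(B,391*k,272*k),ray(T,299.3,189),ray(S,211.9,170.5)]))
show('barnear3',tri([ray(A,396*k,318*k),ray(T,299.3,213.5),ray(S,211.9,152)]))
for n,f,c in [('A',A,[(150,45),(588,45),(577,222),(175,222)]),('B',B,[(588,192),(580,348),(165,348)])]:
    for u,v in c: show('plate'+n,onz(f,u*k,v*k,18))
E
```

```text
barfar [ 574.1 -157.   260.6] stand [-70.9 -31.2 260.6]
tip [ 676.4 -162.4  257.3] stand [ 31.7 -29.1 257.3]
plL [695.3 -47.4 230.2] stand [ 42.1  86.9 230.2]
plR [ 684.4 -217.1  227.2] stand [ 43.7 -83.1 227.2]
barfar4 [ 573.3 -157.   256.5] stand [-71.6 -31.3 256.5]
barnear3 [ 497.  -152.7  267.2] stand [-148.   -32.6  267.2]
plateA [764.  111.9  18. ] stand [ 98.9 250.8  18. ]
plateA [ 728.  -382.1   18. ] stand [  99.2 -244.5   18. ]
plateA [ 530.1 -373.1   18. ] stand [ -98.8 -250.    18. ]
plateA [566.3 122.3  18. ] stand [-99.1 246.7  18. ]
plateB [ 723.2 -408.5   18. ] stand [  96.3 -271.2   18. ]
plateB [ 528.6 -369.1   18. ] stand [-100.7 -246.2   18. ]
plateB [564.8 119.7  18. ] stand [-100.3  244.    18. ]
```

move_arm(
  plan=[
    {"tx":-3.07,"ty":-0.9,"tz":0,"wx":0,"wy":0,"wz":0},
    {"tx":0,"ty":0,"tz":2.4,"wx":0,"wy":0,"wz":0},
    {"tx":0,"ty":0,"tz":2.4,"wx":0,"wy":0,"wz":0},
    {"tx":0,"ty":0,"tz":2.4,"wx":0,"wy":0,"wz":0},
    {"tx":0,"ty":0,"tz":1.5,"wx":0,"wy":0,"wz":0},
    {"tx":0,"ty":0,"tz":0.8,"wx":0,"wy":0,"wz":0},
    {"tx":0,"ty":0,"tz":0,"wx":0,"wy":0,"wz":0},
    {"tx":0,"ty":0,"tz":0,"wx":0,"wy":0,"wz":0},
  ],
)

```text
time_s: 2.83
ee_pos: [539.5, -155.8, 244.6]
ee_rot: [180.0, -25.3, -4.1]
force: [0.2, 0.1, 0.0]
gripper_width: 59.9
gripper_force: 0.0
```

```bash
python3 - <<'E'
from h import *
f=snap('wrist','w3'); cv2.imwrite('pics/w3b.png',cv2.resize(f['color'],(800,600),interpolation=2)[:,:,::-1])
s=env.state();print(s['time_s'],s['ee_pos'],s['ee_rot'],s['force'])
E
```

```text
2.8833 [ 539.37402272 -155.90284087  245.21686476] [179.95138547 -25.32428948  -4.10178731] [-0.55802649  0.23099493 -0.55463536]
```

View pics/w3b.png

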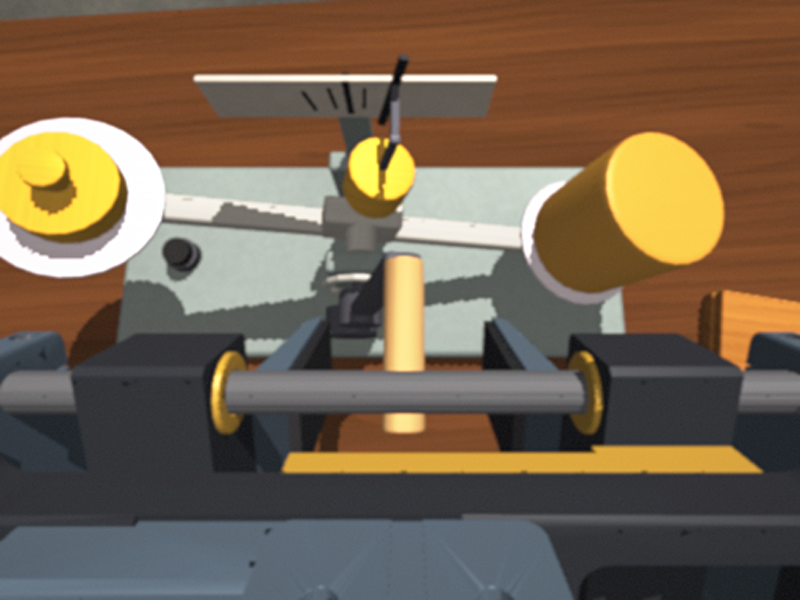

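```bash
cat > m.py <<'E'
from h import *
th=np.radians(-4.2);R=np.array([[np.cos(th),-np.sin(th),0],[np.sin(th),np.cos(th),0],[0,0,1]]);O=np.array([648.2,-128.6,0])
XP=31.
def theta(f,zlo=238,zhi=258,pts=False):
    # pixels whose ray meets plane stand x=XP between zlo and zhi; darkness-weighted tilt per image row
    V=np.array(f['view']);fl=f['color'].shape[0]/2/np.tan(np.radians(f['vfov'])/2)
    v,u=np.mgrid[0:140,0:512]; d=np.stack([(u-f['cx'])/fl,-(v-f['cy'])/fl,-np.ones(u.shape)],-1)@V[:3,:3]@R
    o=R.T@(-V[:3,:3].T@V[:3,3]-O); P=o+d*((XP-o[0])/d[...,0])[...,None]
    g=f['color'][:140].max(2).astype(float); ang=np.arctan2(-P[...,1],P[...,2]-125); rad=np.hypot(P[...,1],P[...,2]-125)
    out=[]
    for r in range(140):
        s=(rad[r]>zlo-125)&(rad[r]<zhi-125)&(abs(ang[r])<.36)
        if s.sum()<20: continue
        w=np.median(g[r][s])*.62-g[r]; w[~s]=0; w=np.clip(w,0,None)
        if w.max()<8: continue
        i=w.argmax(); w[:max(i-5,0)]=0; w[i+6:]=0; out.append((r,(w*ang[r]).sum()/w.sum()))
    if pts: print(out)
    return np.median([b for a,b in out]),len(out),np.std([b for a,b in out])
E
python3 - <<'E'
from m import *
f=pickle.load(open('pics/w3.pkl','rb'));print(theta(f,pts=True))
print(theta(pickle.load(open('pics/w2.pkl','rb')),pts=True))
for q in [(.25),(0)]: print(proj(f,[O+R@np.array([XP,-135*np.sin(q),125+135*np.cos(q)]),O+R@np.array([XP,-108*np.sin(q),125+108*np.cos(q)])])/.64)
print(proj(f,[O+R@np.array([42,y,228.]) for y in(-85,0,85)])/.64)
E
```

```text
[(40, np.float64(0.24379049861946064)), (41, np.float64(0.24434304791240277)), (42, np.float64(0.24491238399435805)), (43, np.float64(0.24497600838020273)), (44, np.float64(0.24442985616030413)), (45, np.float64(0.24538121800840054)), (46, np.float64(0.24496848619380543)), (47, np.float64(0.24315412233849976)), (48, np.float64(0.2427979670807875)), (49, np.float64(0.2434405130909332)), (50, np.float64(0.24443640393523228)), (51, np.float64(0.24589877799914775)), (52, np.float64(0.24694320546973317)), (53, np.float64(0.24553675358630417)), (54, np.float64(0.24415814887754989)), (55, np.float64(0.2396200529266742))]
(np.float64(0.2444331300477682), 16, np.float64(0.0015820650967199358))
[(88, np.float64(0.24339540758564573)), (89, np.float64(0.24258860913170968)), (90, np.float64(0.24053119701444714)), (91, np.float64(0.24237400820432364)), (92, np.float64(0.24479116966826692)), (93, np.float64(0.24768563751047948)), (94, np.float64(0.24761164679150613)), (95, np.float64(0.24445465666913577)), (96, np.float64(0.24101117549838766))]
(np.float64(0.24339540758564573), 9, np.float64(0.0024303283921937304))
[[404.0912995   59.43573228]
 [392.38703335  92.6760249 ]]
[[336.74693738  53.30624715]
 [344.03590661  88.72687374]]
[[494.78216401  77.48172013]
 [345.75187565  77.29153478]
 [196.66778244  77.10128077]]
```

move_arm(
  plan=[
    {"tx":0,"ty":0,"tz":0,"wx":0,"wy":0,"wz":0},
    {"tx":0,"ty":0,"tz":0,"wx":0,"wy":0,"wz":0},
    {"tx":0,"ty":0,"tz":0,"wx":0,"wy":0,"wz":0},
    {"tx":0,"ty":0,"tz":0,"wx":0,"wy":0,"wz":0},
    {"tx":0,"ty":0,"tz":0,"wx":0,"wy":0,"wz":0},
    {"tx":0,"ty":0,"tz":0,"wx":0,"wy":0,"wz":0},
  ],
  gripper=1.0,
  force=25,
)

```text
time_s: 3.38
ee_pos: [537.9, -155.5, 243.9]
ee_rot: [180.0, -25.2, -4.1]
force: [-0.9, 0.2, -0.1]
gripper_width: 23.1
gripper_force: 0.0
```

```bash
sed -i 's/^    for r in range(140):/    P0=O+R@np.array([42,0,230.]); er=proj(f,P0)[0,1]\n    for r in range(int(er)-1):/; s/zlo=238,zhi=258/zlo=232,zhi=259/' m.py
sed -i 's/return np.median(\[b for a,b in out\])/return 1.02*np.median([b for a,b in out])/' m.py
cat > ctl.py <<'E'
# usage: ctl.py ramp A ROWS | ctl.py fit T0 GOAL T ROWS
import sys,json,os
from m import *
from scipy.optimize import least_squares, lsq_linear
I,KS,DS,DB,LAG,B=.078,.36,.025,.008,.03,.44
L=json.load(open('log.json')) if os.path.exists('log.json') else dict(k=[[3.3,.25]],m=[],p=None,y=0.,z=0.)
t=env.state()['time_s']
if L['p'] and t>L['p']['t']+.04:
    p=L['p']; L['k']+=[[p['t'],L['k'][-1][1]]]+[[p['t']+(i+1)/12,a] for i,a in enumerate(p['a'])]; L['y'],L['z']=p['y'],p['z']
L['p']=None
for i in range(3):
    t=env.state()['time_s']; f=grab_frame('wrist'); q,n,sd=theta(f); L['m'].append([t,float(q)])
    print('t %.3f th %.4f n %d sd %.4f'%(t,q,n,sd))
    if i==0: cv2.imwrite('pics/last.png',f['color'][:,:,::-1])
s=env.state(); t=s['time_s']; a0=L['k'][-1][1]; print('now',round(t,3),'a',round(a0,4),'grip',round(s['gripper_width'],1),round(s['gripper_force'],1),'F',s['force'].round(1),'ee',s['ee_pos'].round(1))
def sim(x,c,k,t0,ts,kt,ka,dt=1/240):
    ts=np.asarray(ts); n=int(np.ceil((ts[-1]-t0)/dt))+1; tg=t0+dt*np.arange(n+1); a=np.interp(tg-LAG,kt,ka); ad=np.gradient(a,dt)
    th,w=x; H=[th]; W=[w]
    for i in range(n):
        w+=dt*((k-KS)*th+c+KS*a[i]+DS*(ad[i]-w)-DB*w)/I; th+=dt*w; H.append(th); W.append(w)
    return np.interp(ts,tg,H),np.interp(ts,tg,W)
if sys.argv[1]=='ramp':
    A,n=float(sys.argv[2]),int(sys.argv[3]); al=a0+(A-a0)*np.arange(1,n+1)/n
else:
    T0,G,T,n=[float(v) for v in sys.argv[2:6]]; n=int(n); K=np.array(L['k'])
    M=np.array([m for m in L['m'] if m[0]>=T0]); t0=M[0,0]
    def res(p): return np.r_[(sim(p[:2],p[2],p[3],t0,M[:,0],K[:,0],K[:,1])[0]-M[:,1])/.002/np.exp((t-M[:,0])/4),p[2]/.05,(p[3]-.485)/.03]
    r=least_squares(res,[M[0,1],0,0,.485],x_scale=[.01,.01,.01,.01]); p=r.x; sd=np.sqrt(np.diag(np.linalg.inv(r.jac.T@r.jac)))
    x=[v[0] for v in sim(p[:2],p[2],p[3],t0,[t],K[:,0],K[:,1])]
    e=res(p)[:len(M)]
    print('fit c %.4f(%.4f) k %.3f(%.3f) rms %.2f last %s now th %.4f w %.4f'%(p[2],sd[2],p[3],sd[3],e.std(),(e[-6:]*-.002).round(4),*x), 'a_eq(0) %.3f'%(-p[2]/KS))
    H=30; ts=t+np.arange(1,H+1)/12
    def run(u): return sim(x,p[2],p[3],t,ts,np.r_[K[:,0],t,ts],np.r_[K[:,1],a0,a0+np.cumsum(u)],1/120)
    f0=run(np.zeros(H)); J=[run(.02*np.eye(H)[i]) for i in range(H)]
    Jt=np.array([(j[0]-f0[0])/.02 for j in J]).T; Jw=np.array([(j[1]-f0[1])/.02 for j in J]).T
    # quintic from the present state to (G,0,0) in T
    Aq=np.array([[T**3,T**4,T**5],[3*T**2,4*T**3,5*T**4],[6*T,12*T**2,20*T**3]]); q=np.linalg.solve(Aq,[G-x[0]-x[1]*T,-x[1],0])
    tt=np.minimum(ts-t,T); ref=x[0]+x[1]*tt+q[0]*tt**3+q[1]*tt**4+q[2]*tt**5; rw=x[1]+3*q[0]*tt**2+4*q[1]*tt**3+5*q[2]*tt**4
    D=np.eye(H)-np.eye(H,k=-1)
    Aa=np.vstack([Jt/.005,Jw/.03,np.eye(H)/.04,D/.03]); b=np.r_[(ref-f0[0])/.005,(rw-f0[1])/.03,np.zeros(2*H)]
    u=lsq_linear(Aa,b,(-.05,.05)).x; pr=f0[0]+Jt@u; pw=f0[1]+Jw@u; al=a0+np.cumsum(u)[:n]
    print('pred th',pr[[n-1,14,29]].round(3),'w',pw[[n-1,14,29]].round(3),'a',al.round(3))
y,z=L['y'],L['z']; rows=[];ax=[]
for a in al:
    dy=round(14*(np.sin(a)-np.sin(.25))-y,2); dz=14*(np.cos(a)-np.cos(.25))-z
    tx,tz=round(dz*np.sin(B),2)+0,round(-dz*np.cos(B),2)+0; y+=dy; z+=tx*np.sin(B)-tz*np.cos(B)
    rows.append(dict(tx=tx,ty=dy,tz=tz,wx=0,wy=0,wz=0)); ax.append(float(np.arcsin(np.sin(.25)+y/14)))
L['p']=dict(t=t,a=ax,y=y,z=z); json.dump(L,open('log.json','w')); print(json.dumps(rows))
E
python3 - <<'E'
from m import *
f=pickle.load(open('pics/w3.pkl','rb'));print(theta(f))
E
python3 ctl.py ramp 0.13 8
```

```text
(np.float64(0.24981063167424522), 7, np.float64(0.0016712954003356064))
t 3.383 th 0.2494 n 8 sd 0.0039
t 3.433 th 0.2495 n 8 sd 0.0039
t 3.483 th 0.2497 n 8 sd 0.0029
now 3.533 a 0.25 grip 11.4 1.0 F [ 0.   0.6 -0.8] ee [ 538.  -155.4  243.8]
[{"tx": 0.02, "ty": -0.2, "tz": -0.05, "wx": 0, "wy": 0, "wz": 0}, {"tx": 0.02, "ty": -0.21, "tz": -0.04, "wx": 0, "wy": 0, "wz": 0}, {"tx": 0.02, "ty": -0.2, "tz": -0.04, "wx": 0, "wy": 0, "wz": 0}, {"tx": 0.02, "ty": -0.21, "tz": -0.04, "wx": 0, "wy": 0, "wz": 0}, {"tx": 0.01, "ty": -0.21, "tz": -0.03, "wx": 0, "wy": 0, "wz": 0}, {"tx": 0.02, "ty": -0.2, "tz": -0.03, "wx": 0, "wy": 0, "wz": 0}, {"tx": 0.01, "ty": -0.21, "tz": -0.03, "wx": 0, "wy": 0, "wz": 0}, {"tx": 0.01, "ty": -0.21, "tz": -0.03, "wx": 0, "wy": 0, "wz": 0}]
```

```bash
python3 - <<'E'
from h import *
t=cv2.imread('pics/last.png')[100:290,120:390]; cv2.imwrite('pics/c4.png',cv2.resize(t,(800,563),interpolation=2))
f=snap('scene','s4'); g=snap('top','t4')
s=env.state(); print(s['gripper_width'],s['gripper_force'],s['force'],s['ee_pos'])
P=s['ee_pos']; z=np.array([.9974*.426,-.072*.426,-.905]); Pg=P-19*z
print(Pg,proj(f,Pg),proj(g,Pg))
E
```

```text
10.470353866866537 1.60521587356925 [-0.14147195 -0.1528952   1.23598835] [ 538.04989582 -155.51235884  243.84918726]
[ 529.97694022 -154.92959084  261.04418726] [[211.88173066 160.02253928]] [[299.13914927 202.56392739]]
```

View pics/c4.png

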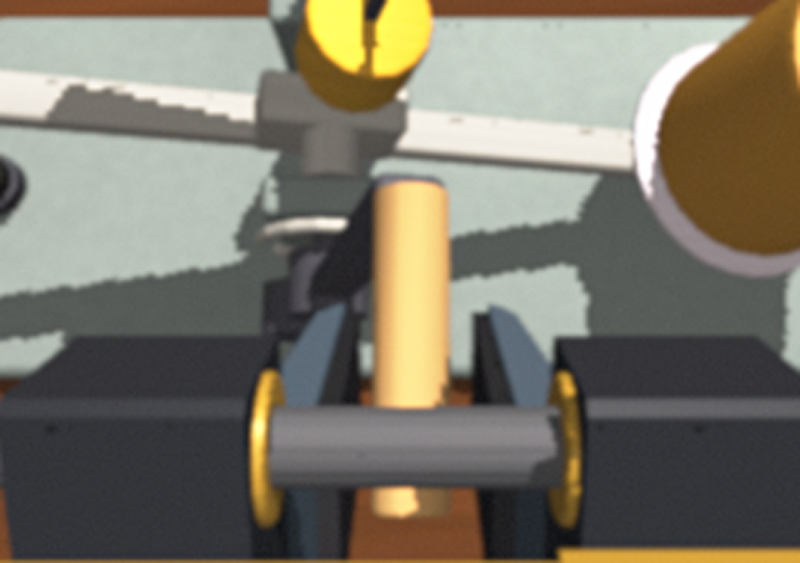

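```bash
python3 - <<'E'
from h import *
f=snap('wrist','w5'); t=f['color'][100:290,120:390,::-1]; 
s=cv2.imread('pics/s4.png')[130:210,170:270]
c=np.zeros((600,800,3),np.uint8); c[:338,:480]=cv2.resize(t,(480,338),interpolation=2); c[:256,480:]=cv2.resize(s,(320,256),interpolation=2)
tt=cv2.imread('pics/t4.png')[150:250,240:360]; c[338:598,:312]=cv2.resize(tt,(312,260),interpolation=2); cv2.imwrite('pics/c5.png',c)
s=env.state(); print(s['gripper_width'],s['gripper_force'],s['force'],s['ee_pos'])
E
```

```text
10.077809002595236 1.1673469841480255 [-0.12016533 -0.7091348   0.47327511] [ 538.0977744  -155.55154185  243.93149054]
```

View pics/c5.png

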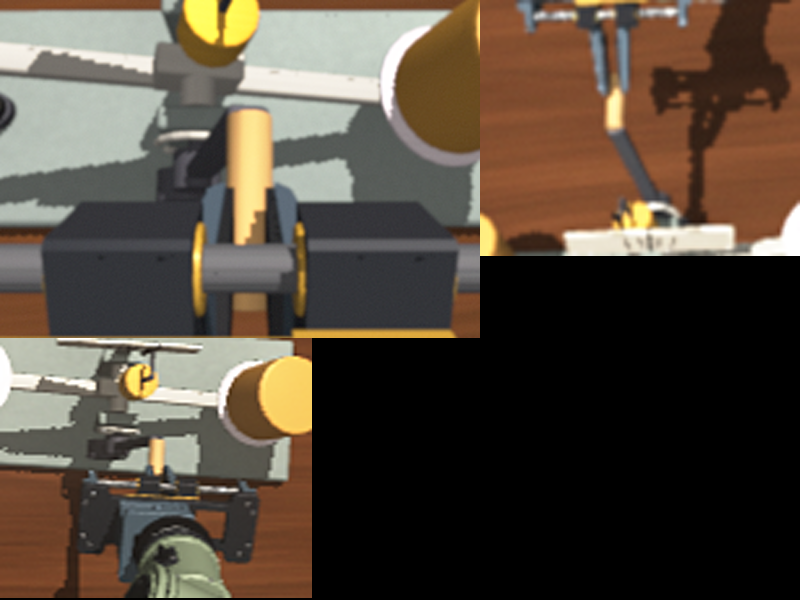

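```bash
python3 - <<'E'
from h import *
for n in ('w3','w5'):
    f=pickle.load(open(f'pics/{n}.pkl','rb'))['color']; h=cv2.cvtColor(f,cv2.COLOR_RGB2HSV)
    for r in (168,180,195,205,212,220,228,264,270):
        b=np.where((h[r,200:310,0]>10)&(h[r,200:310,0]<28)&(h[r,200:310,2]>130))[0]+200
        print(n,r,(b.min(),b.max(),len(b)) if len(b) else None)
f=pickle.load(open('pics/w5.pkl','rb'))['color']; print(f[222,235:285].max(1)); print(f[212,235:285].max(1))
s=env.state(); print(s['gripper_width'],s['gripper_force'])
E
```

```text
w3 168 (np.int64(247), np.int64(271), 25)
w3 180 (np.int64(210), np.int64(271), 27)
w3 195 (np.int64(247), np.int64(271), 25)
w3 205 (np.int64(246), np.int64(271), 26)
w3 212 (np.int64(246), np.int64(271), 26)
w3 220 (np.int64(245), np.int64(271), 27)
w3 228 (np.int64(246), np.int64(271), 26)
w3 264 (np.int64(248), np.int64(269), 22)
w3 270 (np.int64(245), np.int64(309), 62)
w5 168 (np.int64(249), np.int64(273), 25)
w5 180 (np.int64(249), np.int64(273), 25)
w5 195 (np.int64(248), np.int64(273), 26)
w5 205 (np.int64(250), np.int64(272), 23)
w5 212 (np.int64(251), np.int64(269), 19)
w5 220 (np.int64(251), np.int64(266), 16)
w5 228 (np.int64(230), np.int64(290), 25)
w5 264 (np.int64(229), np.int64(291), 9)
w5 270 (np.int64(229), np.int64(267), 21)
[116 121 121 121 121 120 122 116  97  71  53  49  49  49  44  55 122 203
 242 249 251 253 254 254 254 255 255 250 207 151 138 136 129 103  62  39
  46  48  45  42  44  66  97 116 120 121 120 121 123 121]
[118 121 122 120 120 121 121 121 120 110  87  64  49  46  50  67 131 203
 240 248 250 252 253 254 254 254 254 254 254 253 253 253 252 233 152  75
  48  41  43  52  78 106 118 122 121 121 121 119 120 121]
10.077809002595236 1.1673469841480255
```

move_arm(
  plan=[
    {"tx":0,"ty":0,"tz":0,"wx":0,"wy":0,"wz":0},
    {"tx":0,"ty":0,"tz":0,"wx":0,"wy":0,"wz":0},
    {"tx":0,"ty":0,"tz":0,"wx":0,"wy":0,"wz":0},
  ],
  gripper=0,
  force=25,
)

```text
time_s: 3.93
ee_pos: [539.2, -156.4, 245.9]
ee_rot: [179.9, -25.5, -4.1]
force: [-0.6, -1.9, 5.8]
gripper_width: 0.6
gripper_force: 3.3
```

```bash
python3 - <<'E'
from h import *
f=pickle.load(open('pics/w3.pkl','rb')); V=np.array(f['view'])
for P in ([539.4,-155.9,245.2],[530,-154.9,261],[530,-154.9,270],[573,-157,260.6],[573,-157,256]): print(P,(V@np.r_[P,1])[:3].round(1),proj(f,P))
fl=192/np.tan(np.radians(f['vfov']/2));print(fl,'bar depth from width at far rows',fl*18/np.array([25,26,24.5]))
# silhouettes: triangulate bar far end top in three wrist views
W=[pickle.load(open(f'pics/{n}.pkl','rb')) for n in('w1','w2','w3')]
for n,w in zip('123',W):
    g=cv2.cvtColor(w['color'],cv2.COLOR_RGB2HSV); m=((g[...,0]>10)&(g[...,0]<28)&(g[...,2]>150)&(g[...,1]>60)).astype(np.uint8); m[:, :225]=0;m[:,285:]=0;m[:130 if n!='2' else 165]=0; m[230:]=0
    ys,xs=np.where(m); r=ys.min(); print(n,r,[(q,xs[ys==q].min(),xs[ys==q].max()) for q in range(r,r+30,6)])
f=snap('wrist','w6'); cv2.imwrite('pics/c6.png',cv2.resize(f['color'],(800,600),interpolation=2)[:,:,::-1]); s=env.state(); print(s['gripper_width'],s['gripper_force'],s['force'],s['ee_pos'])
from m import theta; print(theta(f))
E
```

```text
[539.4, -155.9, 245.2] [   0.6  -16.4 -211.9] [[260.78737875 213.05421741]]
[530, -154.9, 261] [   0.3  -22.5 -194.6] [[260.40306011 224.18163542]]
[530, -154.9, 270] [   0.3  -20.7 -185.8] [[260.43275969 222.99377112]]
[573, -157, 260.6] [  -0.7   19.6 -203.5] [[258.93684162 162.76191232]]
[573, -157, 256] [  -0.7   18.7 -208. ] [[258.95506824 164.63553018]]
289.73691139191106 bar depth from width at far rows [208.6105762 200.5870925 212.8679349]
1 136 [(136, np.int64(251), np.int64(259)), (142, np.int64(246), np.int64(260)), (148, np.int64(246), np.int64(261)), (154, np.int64(246), np.int64(261)), (160, np.int64(246), np.int64(261))]
2 176 [(176, np.int64(246), np.int64(256)), (182, np.int64(243), np.int64(258)), (188, np.int64(243), np.int64(259)), (194, np.int64(243), np.int64(259)), (200, np.int64(243), np.int64(258))]
3 163 [(163, np.int64(256), np.int64(262)), (169, np.int64(248), np.int64(270)), (175, np.int64(247), np.int64(270)), (181, np.int64(247), np.int64(271)), (187, np.int64(247), np.int64(271))]
0.20446372977380572 3.3224771730601788 [-2.62829152 -1.81666099  6.20065389] [ 539.24009177 -156.39135607  245.88462077]
(np.float64(0.24981730242250377), 8, np.float64(0.002894778861336707))
```

View pics/c6.png

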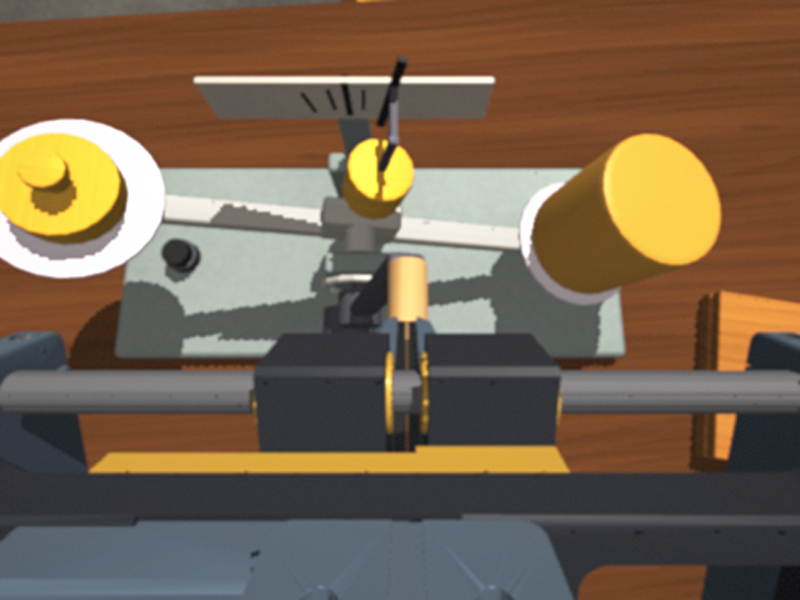

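move_arm(
  plan=[
    {"tx":0,"ty":0,"tz":-0.5,"wx":0,"wy":0,"wz":0},
    {"tx":0,"ty":0,"tz":-0.5,"wx":0,"wy":0,"wz":0},
    {"tx":0,"ty":0,"tz":0,"wx":0,"wy":0,"wz":0},
    {"tx":0,"ty":0,"tz":0,"wx":0,"wy":0,"wz":0},
    {"tx":0,"ty":0,"tz":0,"wx":0,"wy":0,"wz":0},
    {"tx":0,"ty":0,"tz":0,"wx":0,"wy":0,"wz":0},
    {"tx":0,"ty":0,"tz":0,"wx":0,"wy":0,"wz":0},
    {"tx":0,"ty":0,"tz":0,"wx":0,"wy":0,"wz":0},
    {"tx":-0.4,"ty":0,"tz":1,"wx":0,"wy":0,"wz":0},
    {"tx":0,"ty":0,"tz":1.4,"wx":0,"wy":0,"wz":0},
    {"tx":0,"ty":0,"tz":1.4,"wx":0,"wy":0,"wz":0},
  ],
  gripper=5,
)

```text
time_s: 4.9
ee_pos: [546.5, -156.1, 216.6]
ee_rot: [180.0, -25.3, -4.1]
force: [-0.1, 0.2, -0.4]
gripper_width: 49.5
gripper_force: 0.0
```

move_arm(
  plan=[
    {"tx":0,"ty":0,"tz":0,"wx":0,"wy":0,"wz":0},
    {"tx":0,"ty":0,"tz":0,"wx":0,"wy":0,"wz":0},
    {"tx":0,"ty":0,"tz":0,"wx":0,"wy":0,"wz":0},
    {"tx":0,"ty":0,"tz":0,"wx":0,"wy":0,"wz":0},
    {"tx":0,"ty":0,"tz":0,"wx":0,"wy":0,"wz":0},
    {"tx":0,"ty":0,"tz":0,"wx":0,"wy":0,"wz":0},
    {"tx":0,"ty":0,"tz":0,"wx":0,"wy":0,"wz":0},
  ],
  gripper=0,
  force=25,
)

```text
time_s: 5.48
ee_pos: [546.5, -156.3, 217.6]
ee_rot: [180.0, -25.3, -4.1]
force: [-1.4, -0.1, 2.8]
gripper_width: 17.5
gripper_force: 25.0
```

```bash
python3 - <<'E'
from h import *
from m import theta
s=env.state(); print(s['time_s'],s['gripper_width'],s['gripper_force'],s['force'],s['ee_pos'],s['ee_rot'])
f=snap('wrist','w7'); print(theta(f,pts=True)); print(proj(f,[684.4,-132,229]))
h=cv2.cvtColor(f['color'],cv2.COLOR_RGB2HSV)
for r in (160,175,190,200,205,212,220):
        b=np.where((h[r,200:310,0]>10)&(h[r,200:310,0]<28)&(h[r,200:310,2]>130))[0]+200
        print(r,(b.min(),b.max(),len(b)) if len(b) else None)
E
```

```text
5.4833 17.45390899591643 24.999925196170807 [-1.39870167 -0.08454885  2.84866455] [ 546.47381828 -156.27806019  217.58970039] [179.95374635 -25.29708172  -4.12149117]
[(20, np.float64(0.23769856762003427)), (21, np.float64(0.2454488547874185)), (22, np.float64(0.2451758732415499)), (23, np.float64(0.2444390785510907)), (24, np.float64(0.2447880528928354)), (25, np.float64(0.24485938840457125)), (26, np.float64(0.24413258734222912)), (27, np.float64(0.24467983664388862)), (28, np.float64(0.24521664703572763)), (29, np.float64(0.24448074450233084)), (30, np.float64(0.24459874239462395))]
(np.float64(0.2495734333767664), 11, np.float64(0.002068866220281686))
[[217.18829149  39.66421226]]
160 None
175 (np.int64(214), np.int64(275), 50)
190 (np.int64(247), np.int64(275), 29)
200 (np.int64(246), np.int64(275), 30)
205 (np.int64(246), np.int64(275), 30)
212 (np.int64(246), np.int64(275), 30)
220 (np.int64(246), np.int64(274), 29)
```

```bash
rm -f log.json; python3 ctl.py ramp 0.11 7 | tail -4
```

```text
t 5.583 th 0.2497 n 11 sd 0.0021
t 5.633 th 0.2500 n 11 sd 0.0021
now 5.683 a 0.25 grip 17.2 25.0 F [-3.  -0.6  4.7] ee [ 546.5 -156.4  217.5]
[{"tx": 0.03, "ty": -0.27, "tz": -0.06, "wx": 0, "wy": 0, "wz": 0}, {"tx": 0.03, "ty": -0.28, "tz": -0.05, "wx": 0, "wy": 0, "wz": 0}, {"tx": 0.02, "ty": -0.27, "tz": -0.05, "wx": 0, "wy": 0, "wz": 0}, {"tx": 0.02, "ty": -0.28, "tz": -0.05, "wx": 0, "wy": 0, "wz": 0}, {"tx": 0.02, "ty": -0.27, "tz": -0.04, "wx": 0, "wy": 0, "wz": 0}, {"tx": 0.02, "ty": -0.28, "tz": -0.04, "wx": 0, "wy": 0, "wz": 0}, {"tx": 0.01, "ty": -0.28, "tz": -0.03, "wx": 0, "wy": 0, "wz": 0}]
```

move_arm(
  plan=[
    {"tx":0.03,"ty":-0.27,"tz":-0.06,"wx":0,"wy":0,"wz":0},
    {"tx":0.03,"ty":-0.28,"tz":-0.05,"wx":0,"wy":0,"wz":0},
    {"tx":0.02,"ty":-0.27,"tz":-0.05,"wx":0,"wy":0,"wz":0},
    {"tx":0.02,"ty":-0.28,"tz":-0.05,"wx":0,"wy":0,"wz":0},
    {"tx":0.02,"ty":-0.27,"tz":-0.04,"wx":0,"wy":0,"wz":0},
    {"tx":0.02,"ty":-0.28,"tz":-0.04,"wx":0,"wy":0,"wz":0},
    {"tx":0.01,"ty":-0.28,"tz":-0.03,"wx":0,"wy":0,"wz":0},
  ],
)

```text
time_s: 6.27
ee_pos: [547.9, -136.5, 220.2]
ee_rot: [180.0, -25.2, -4.1]
force: [-2.5, -3.4, 3.8]
gripper_width: 17.3
gripper_force: 25.0
```

```bash
python3 ctl.py ramp 0.04 5
```

```text
t 6.267 th 0.2476 n 10 sd 0.0012
t 6.317 th 0.2473 n 10 sd 0.0018
t 6.367 th 0.2474 n 10 sd 0.0015
now 6.417 a 0.1098 grip 17.4 25.0 F [-1.3 -2.6  2.9] ee [ 547.9 -136.4  220.3]
[{"tx": 0.01, "ty": -0.19, "tz": -0.02, "wx": 0, "wy": 0, "wz": 0}, {"tx": 0.01, "ty": -0.2, "tz": -0.01, "wx": 0, "wy": 0, "wz": 0}, {"tx": 0.01, "ty": -0.19, "tz": -0.01, "wx": 0, "wy": 0, "wz": 0}, {"tx": 0.01, "ty": -0.2, "tz": -0.01, "wx": 0, "wy": 0, "wz": 0}, {"tx": 0.0, "ty": -0.19, "tz": -0.01, "wx": 0, "wy": 0, "wz": 0}]
```

move_arm(
  plan=[
    {"tx":0.01,"ty":-0.19,"tz":-0.02,"wx":0,"wy":0,"wz":0},
    {"tx":0.01,"ty":-0.2,"tz":-0.01,"wx":0,"wy":0,"wz":0},
    {"tx":0.01,"ty":-0.19,"tz":-0.01,"wx":0,"wy":0,"wz":0},
    {"tx":0.01,"ty":-0.2,"tz":-0.01,"wx":0,"wy":0,"wz":0},
    {"tx":0.0,"ty":-0.19,"tz":-0.01,"wx":0,"wy":0,"wz":0},
  ],
)

```text
time_s: 6.83
ee_pos: [548.6, -127.0, 221.0]
ee_rot: [180.0, -25.2, -4.1]
force: [-0.7, -2.7, 2.8]
gripper_width: 17.5
gripper_force: 25.0
```

```bash
python3 ctl.py ramp -0.03 5
```

```text
t 6.833 th 0.2462 n 11 sd 0.0049
t 6.883 th 0.2465 n 11 sd 0.0055
t 6.933 th 0.2467 n 11 sd 0.0054
now 6.983 a 0.0403 grip 17.4 25.0 F [-0.7 -4.   3.3] ee [ 548.6 -126.9  221. ]
[{"tx": 0.0, "ty": -0.2, "tz": -0.01, "wx": 0, "wy": 0, "wz": 0}, {"tx": 0.0, "ty": -0.19, "tz": 0.0, "wx": 0, "wy": 0, "wz": 0}, {"tx": 0.0, "ty": -0.2, "tz": 0.0, "wx": 0, "wy": 0, "wz": 0}, {"tx": 0.0, "ty": -0.2, "tz": 0.0, "wx": 0, "wy": 0, "wz": 0}, {"tx": 0.0, "ty": -0.19, "tz": 0.0, "wx": 0, "wy": 0, "wz": 0}]
```

move_arm(
  plan=[
    {"tx":0.0,"ty":-0.2,"tz":-0.01,"wx":0,"wy":0,"wz":0},
    {"tx":0.0,"ty":-0.19,"tz":0.0,"wx":0,"wy":0,"wz":0},
    {"tx":0.0,"ty":-0.2,"tz":0.0,"wx":0,"wy":0,"wz":0},
    {"tx":0.0,"ty":-0.2,"tz":0.0,"wx":0,"wy":0,"wz":0},
    {"tx":0.0,"ty":-0.19,"tz":0.0,"wx":0,"wy":0,"wz":0},
  ],
)

```text
time_s: 7.4
ee_pos: [549.3, -117.2, 221.1]
ee_rot: [180.0, -25.2, -4.1]
force: [-1.0, -3.2, 4.3]
gripper_width: 17.5
gripper_force: 25.0
```

```bash
sed -i "s/q,n,sd=theta(f);/q,n,sd=theta(f); q+=.0165*(q-L['k'][-1][1]);/" ctl.py; python3 ctl.py ramp -0.08 4
```

```text
t 7.400 th 0.2500 n 10 sd 0.0014
t 7.450 th 0.2498 n 10 sd 0.0010
t 7.500 th 0.2497 n 10 sd 0.0008
now 7.55 a -0.0297 grip 17.4 25.0 F [ 0.5 -2.6  3.2] ee [ 549.3 -117.1  221.2]
[{"tx": 0.0, "ty": -0.18, "tz": 0.01, "wx": 0, "wy": 0, "wz": 0}, {"tx": 0.0, "ty": -0.17, "tz": 0.01, "wx": 0, "wy": 0, "wz": 0}, {"tx": -0.01, "ty": -0.18, "tz": 0.01, "wx": 0, "wy": 0, "wz": 0}, {"tx": -0.01, "ty": -0.17, "tz": 0.01, "wx": 0, "wy": 0, "wz": 0}]
```

move_arm(
  plan=[
    {"tx":0.0,"ty":-0.18,"tz":0.01,"wx":0,"wy":0,"wz":0},
    {"tx":0.0,"ty":-0.17,"tz":0.01,"wx":0,"wy":0,"wz":0},
    {"tx":-0.01,"ty":-0.18,"tz":0.01,"wx":0,"wy":0,"wz":0},
    {"tx":-0.01,"ty":-0.17,"tz":0.01,"wx":0,"wy":0,"wz":0},
  ],
)

```text
time_s: 7.88
ee_pos: [549.8, -110.3, 220.8]
ee_rot: [180.0, -25.2, -4.1]
force: [1.4, -3.2, 4.9]
gripper_width: 17.5
gripper_force: 25.0
```

```bash
python3 ctl.py ramp -0.13 4
```

```text
t 7.883 th 0.2447 n 11 sd 0.0029
t 7.933 th 0.2423 n 11 sd 0.0021
t 7.983 th 0.2391 n 11 sd 0.0015
now 8.033 a -0.0798 grip 17.2 25.0 F [ 0.7 -2.1  3.9] ee [ 549.8 -110.2  220.7]
[{"tx": -0.01, "ty": -0.17, "tz": 0.01, "wx": 0, "wy": 0, "wz": 0}, {"tx": -0.01, "ty": -0.18, "tz": 0.02, "wx": 0, "wy": 0, "wz": 0}, {"tx": -0.01, "ty": -0.17, "tz": 0.01, "wx": 0, "wy": 0, "wz": 0}, {"tx": -0.01, "ty": -0.18, "tz": 0.02, "wx": 0, "wy": 0, "wz": 0}]
```

```bash
python3 ctl.py fit 7.87 0 2.8 6
```

```text
t 8.033 th 0.2357 n 11 sd 0.0011
t 8.083 th 0.2315 n 12 sd 0.0053
t 8.133 th 0.2272 n 12 sd 0.0044
now 8.183 a -0.0798 grip 17.4 25.0 F [ 0.3 -3.5  4.1] ee [ 549.8 -110.3  220.8]
fit c -0.0151(0.0206) k 0.484(0.030) rms 0.07 last [-0.0002  0.0001  0.      0.0002 -0.0001 -0.0001] now th 0.2226 w -0.0983 a_eq(0) 0.042
pred th [0.171 0.085 0.001] w [-0.105 -0.113 -0.011] a [-0.057 -0.039 -0.032 -0.031 -0.033 -0.034]
[{"tx": 0.01, "ty": 0.32, "tz": -0.02, "wx": 0, "wy": 0, "wz": 0}, {"tx": 0.01, "ty": 0.25, "tz": -0.01, "wx": 0, "wy": 0, "wz": 0}, {"tx": 0.0, "ty": 0.11, "tz": 0.0, "wx": 0, "wy": 0, "wz": 0}, {"tx": 0.0, "ty": 0.0, "tz": 0.0, "wx": 0, "wy": 0, "wz": 0}, {"tx": 0.0, "ty": -0.02, "tz": 0.0, "wx": 0, "wy": 0, "wz": 0}, {"tx": 0.0, "ty": -0.02, "tz": 0.0, "wx": 0, "wy": 0, "wz": 0}]
```

move_arm(
  plan=[
    {"tx":0.01,"ty":0.32,"tz":-0.02,"wx":0,"wy":0,"wz":0},
    {"tx":0.01,"ty":0.25,"tz":-0.01,"wx":0,"wy":0,"wz":0},
    {"tx":0.0,"ty":0.11,"tz":0.0,"wx":0,"wy":0,"wz":0},
    {"tx":0.0,"ty":0.0,"tz":0.0,"wx":0,"wy":0,"wz":0},
    {"tx":0.0,"ty":-0.02,"tz":0.0,"wx":0,"wy":0,"wz":0},
    {"tx":0.0,"ty":-0.02,"tz":0.0,"wx":0,"wy":0,"wz":0},
  ],
)

```text
time_s: 8.68
ee_pos: [549.3, -116.2, 221.0]
ee_rot: [-179.9, -25.2, -4.2]
force: [0.8, 1.2, 4.7]
gripper_width: 17.4
gripper_force: 25.0
```

```bash
python3 ctl.py fit 7.87 0 2.2 6
```

```text
t 8.683 th 0.1656 n 13 sd 0.0022
t 8.733 th 0.1594 n 13 sd 0.0014
t 8.783 th 0.1530 n 13 sd 0.0006
now 8.833 a -0.034 grip 17.5 25.0 F [1.5 0.4 4.5] ee [ 549.3 -116.2  221. ]
fit c -0.0171(0.0067) k 0.484(0.030) rms 0.03 last [ 0.0001 -0.0001 -0.      0.0001 -0.     -0.0001] now th 0.1466 w -0.1320 a_eq(0) 0.047
pred th [0.083 0.019 0.   ] w [-0.113 -0.054  0.   ] a [-0.018 -0.003  0.007  0.012  0.016  0.019]
[{"tx": 0.0, "ty": 0.22, "tz": -0.01, "wx": 0, "wy": 0, "wz": 0}, {"tx": 0.0, "ty": 0.21, "tz": 0.0, "wx": 0, "wy": 0, "wz": 0}, {"tx": 0.0, "ty": 0.14, "tz": 0.0, "wx": 0, "wy": 0, "wz": 0}, {"tx": 0.0, "ty": 0.08, "tz": 0.0, "wx": 0, "wy": 0, "wz": 0}, {"tx": 0.0, "ty": 0.05, "tz": 0.0, "wx": 0, "wy": 0, "wz": 0}, {"tx": 0.0, "ty": 0.05, "tz": 0.0, "wx": 0, "wy": 0, "wz": 0}]
```

move_arm(
  plan=[
    {"tx":0.0,"ty":0.22,"tz":-0.01,"wx":0,"wy":0,"wz":0},
    {"tx":0.0,"ty":0.21,"tz":0.0,"wx":0,"wy":0,"wz":0},
    {"tx":0.0,"ty":0.14,"tz":0.0,"wx":0,"wy":0,"wz":0},
    {"tx":0.0,"ty":0.08,"tz":0.0,"wx":0,"wy":0,"wz":0},
    {"tx":0.0,"ty":0.05,"tz":0.0,"wx":0,"wy":0,"wz":0},
    {"tx":0.0,"ty":0.05,"tz":0.0,"wx":0,"wy":0,"wz":0},
  ],
)

```text
time_s: 9.33
ee_pos: [548.6, -124.2, 220.8]
ee_rot: [-180.0, -25.2, -4.2]
force: [1.5, 2.8, 4.2]
gripper_width: 17.5
gripper_force: 25.0
```

```bash
python3 ctl.py fit 7.87 0 1.6 6
```

```text
t 9.333 th 0.0853 n 14 sd 0.0002
t 9.383 th 0.0804 n 15 sd 0.0032
t 9.433 th 0.0757 n 15 sd 0.0034
now 9.483 a 0.0195 grip 18.0 25.0 F [3.8 1.9 2.3] ee [ 548.6 -124.2  220.9]
fit c -0.0160(0.0043) k 0.480(0.026) rms 0.08 last [ 0.0001 -0.     -0.0001 -0.0003 -0.      0.0003] now th 0.0704 w -0.0982 a_eq(0) 0.044
pred th [ 0.027  0.001 -0.   ] w [-0.07  -0.008  0.   ] a [0.02  0.024 0.03  0.036 0.042 0.048]
[{"tx": 0.0, "ty": 0.01, "tz": 0.0, "wx": 0, "wy": 0, "wz": 0}, {"tx": 0.0, "ty": 0.05, "tz": 0.0, "wx": 0, "wy": 0, "wz": 0}, {"tx": 0.0, "ty": 0.08, "tz": 0.0, "wx": 0, "wy": 0, "wz": 0}, {"tx": 0.0, "ty": 0.09, "tz": 0.01, "wx": 0, "wy": 0, "wz": 0}, {"tx": 0.0, "ty": 0.09, "tz": 0.0, "wx": 0, "wy": 0, "wz": 0}, {"tx": 0.0, "ty": 0.07, "tz": 0.0, "wx": 0, "wy": 0, "wz": 0}]
```

move_arm(
  plan=[
    {"tx":0.0,"ty":0.01,"tz":0.0,"wx":0,"wy":0,"wz":0},
    {"tx":0.0,"ty":0.05,"tz":0.0,"wx":0,"wy":0,"wz":0},
    {"tx":0.0,"ty":0.08,"tz":0.0,"wx":0,"wy":0,"wz":0},
    {"tx":0.0,"ty":0.09,"tz":0.01,"wx":0,"wy":0,"wz":0},
    {"tx":0.0,"ty":0.09,"tz":0.0,"wx":0,"wy":0,"wz":0},
    {"tx":0.0,"ty":0.07,"tz":0.0,"wx":0,"wy":0,"wz":0},
  ],
)

```text
time_s: 9.98
ee_pos: [548.3, -128.2, 220.8]
ee_rot: [-180.0, -25.2, -4.1]
force: [1.7, 2.5, 3.6]
gripper_width: 17.6
gripper_force: 25.0
```

```bash
python3 ctl.py fit 7.87 0 1.2 8; cp pics/last.png pics/lv.png; python3 - <<'E'
import cv2
t=cv2.imread('pics/lv.png')[0:80,100:400]; cv2.imwrite('pics/lvc.png',cv2.resize(t,(800,213),interpolation=2))
E
```

```text
t 9.983 th 0.0353 n 14 sd 0.0002
t 10.033 th 0.0325 n 15 sd 0.0004
t 10.083 th 0.0311 n 15 sd 0.0003
now 10.133 a 0.0474 grip 17.2 25.0 F [1.7 2.1 1.4] ee [ 548.3 -128.3  220.8]
fit c -0.0130(0.0016) k 0.463(0.013) rms 0.12 last [-0.0004 -0.0003 -0.0003  0.0002 -0.0002  0.0003] now th 0.0292 w -0.0308 a_eq(0) 0.036
pred th [ 0.007 -0.     0.   ] w [-0.03  0.   -0.  ] a [0.032 0.02  0.016 0.019 0.025 0.031 0.037 0.042]
[{"tx": 0.0, "ty": -0.22, "tz": 0.0, "wx": 0, "wy": 0, "wz": 0}, {"tx": 0.0, "ty": -0.16, "tz": -0.01, "wx": 0, "wy": 0, "wz": 0}, {"tx": 0.0, "ty": -0.06, "tz": 0.0, "wx": 0, "wy": 0, "wz": 0}, {"tx": 0.0, "ty": 0.04, "tz": 0.0, "wx": 0, "wy": 0, "wz": 0}, {"tx": 0.0, "ty": 0.08, "tz": 0.0, "wx": 0, "wy": 0, "wz": 0}, {"tx": 0.0, "ty": 0.1, "tz": 0.0, "wx": 0, "wy": 0, "wz": 0}, {"tx": 0.0, "ty": 0.08, "tz": 0.01, "wx": 0, "wy": 0, "wz": 0}, {"tx": 0.0, "ty": 0.07, "tz": 0.0, "wx": 0, "wy": 0, "wz": 0}]
```

View pics/lvc.png

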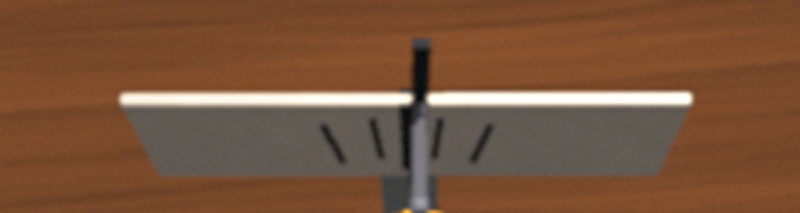

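move_arm(
  plan=[
    {"tx":0.0,"ty":-0.22,"tz":0.0,"wx":0,"wy":0,"wz":0},
    {"tx":0.0,"ty":-0.16,"tz":-0.01,"wx":0,"wy":0,"wz":0},
    {"tx":0.0,"ty":-0.06,"tz":0.0,"wx":0,"wy":0,"wz":0},
    {"tx":0.0,"ty":0.04,"tz":0.0,"wx":0,"wy":0,"wz":0},
    {"tx":0.0,"ty":0.08,"tz":0.0,"wx":0,"wy":0,"wz":0},
    {"tx":0.0,"ty":0.1,"tz":0.0,"wx":0,"wy":0,"wz":0},
    {"tx":0.0,"ty":0.08,"tz":0.01,"wx":0,"wy":0,"wz":0},
    {"tx":0.0,"ty":0.07,"tz":0.0,"wx":0,"wy":0,"wz":0},
  ],
)

```text
time_s: 10.8
ee_pos: [548.3, -127.2, 220.9]
ee_rot: [-179.9, -25.2, -4.2]
force: [2.8, 1.1, 3.0]
gripper_width: 17.1
gripper_force: 25.0
```

```bash
python3 ctl.py fit 7.87 0 1.0 8
```

```text
t 10.800 th 0.0065 n 15 sd 0.0002
t 10.850 th 0.0058 n 15 sd 0.0002
t 10.900 th 0.0045 n 15 sd 0.0002
now 10.95 a 0.0424 grip 17.1 25.0 F [2.1 2.4 3.5] ee [ 548.4 -127.2  220.9]
fit c -0.0129(0.0006) k 0.463(0.007) rms 0.11 last [ 0.0002 -0.0002  0.0002 -0.0005  0.0002  0.0002] now th 0.0031 w -0.0225 a_eq(0) 0.036
pred th [-0.001  0.    -0.   ] w [ 0.005 -0.     0.   ] a [0.043 0.045 0.047 0.048 0.047 0.045 0.042 0.038]
[{"tx": 0.0, "ty": 0.01, "tz": 0.0, "wx": 0, "wy": 0, "wz": 0}, {"tx": 0.0, "ty": 0.02, "tz": 0.0, "wx": 0, "wy": 0, "wz": 0}, {"tx": 0.0, "ty": 0.03, "tz": 0.0, "wx": 0, "wy": 0, "wz": 0}, {"tx": 0.0, "ty": 0.02, "tz": 0.01, "wx": 0, "wy": 0, "wz": 0}, {"tx": 0.0, "ty": -0.01, "tz": 0.0, "wx": 0, "wy": 0, "wz": 0}, {"tx": 0.0, "ty": -0.03, "tz": 0.0, "wx": 0, "wy": 0, "wz": 0}, {"tx": 0.0, "ty": -0.05, "tz": -0.01, "wx": 0, "wy": 0, "wz": 0}, {"tx": 0.0, "ty": -0.05, "tz": 0.0, "wx": 0, "wy": 0, "wz": 0}]
```

Within 7 mrad of level from t≈10.8; now hold.

move_arm(
  plan=[
    {"tx":0.0,"ty":0.01,"tz":0.0,"wx":0,"wy":0,"wz":0},
    {"tx":0.0,"ty":0.02,"tz":0.0,"wx":0,"wy":0,"wz":0},
    {"tx":0.0,"ty":0.03,"tz":0.0,"wx":0,"wy":0,"wz":0},
    {"tx":0.0,"ty":0.02,"tz":0.01,"wx":0,"wy":0,"wz":0},
    {"tx":0.0,"ty":-0.01,"tz":0.0,"wx":0,"wy":0,"wz":0},
    {"tx":0.0,"ty":-0.03,"tz":0.0,"wx":0,"wy":0,"wz":0},
    {"tx":0.0,"ty":-0.05,"tz":-0.01,"wx":0,"wy":0,"wz":0},
    {"tx":0.0,"ty":-0.05,"tz":0.0,"wx":0,"wy":0,"wz":0},
  ],
)

```text
time_s: 11.62
ee_pos: [548.4, -126.9, 220.9]
ee_rot: [180.0, -25.2, -4.1]
force: [1.3, 1.5, 4.2]
gripper_width: 17.2
gripper_force: 25.0
```

```bash
python3 ctl.py fit 7.87 0 1.0 8
```

```text
t 11.617 th -0.0054 n 15 sd 0.0004
t 11.667 th -0.0056 n 15 sd 0.0003
t 11.717 th -0.0058 n 15 sd 0.0003
now 11.767 a 0.0381 grip 17.8 25.0 F [-0.7  0.8  4.8] ee [ 548.4 -126.9  220.9]
fit c -0.0134(0.0003) k 0.468(0.005) rms 0.17 last [-0.0001  0.0005  0.0007  0.     -0.0001 -0.0002] now th -0.0058 w -0.0029 a_eq(0) 0.037
pred th [-0.002  0.    -0.   ] w [ 0.01 -0.    0.  ] a [0.043 0.047 0.048 0.048 0.045 0.042 0.038 0.034]
[{"tx": 0.0, "ty": 0.06, "tz": 0.0, "wx": 0, "wy": 0, "wz": 0}, {"tx": 0.0, "ty": 0.06, "tz": 0.0, "wx": 0, "wy": 0, "wz": 0}, {"tx": 0.0, "ty": 0.02, "tz": 0.01, "wx": 0, "wy": 0, "wz": 0}, {"tx": 0.0, "ty": -0.01, "tz": 0.0, "wx": 0, "wy": 0, "wz": 0}, {"tx": 0.0, "ty": -0.03, "tz": 0.0, "wx": 0, "wy": 0, "wz": 0}, {"tx": 0.0, "ty": -0.05, "tz": -0.01, "wx": 0, "wy": 0, "wz": 0}, {"tx": 0.0, "ty": -0.06, "tz": 0.0, "wx": 0, "wy": 0, "wz": 0}, {"tx": 0.0, "ty": -0.04, "tz": 0.0, "wx": 0, "wy": 0, "wz": 0}]
```

move_arm(
  plan=[
    {"tx":0.0,"ty":0.06,"tz":0.0,"wx":0,"wy":0,"wz":0},
    {"tx":0.0,"ty":0.06,"tz":0.0,"wx":0,"wy":0,"wz":0},
    {"tx":0.0,"ty":0.02,"tz":0.01,"wx":0,"wy":0,"wz":0},
    {"tx":0.0,"ty":-0.01,"tz":0.0,"wx":0,"wy":0,"wz":0},
    {"tx":0.0,"ty":-0.03,"tz":0.0,"wx":0,"wy":0,"wz":0},
    {"tx":0.0,"ty":-0.05,"tz":-0.01,"wx":0,"wy":0,"wz":0},
    {"tx":0.0,"ty":-0.06,"tz":0.0,"wx":0,"wy":0,"wz":0},
    {"tx":0.0,"ty":-0.04,"tz":0.0,"wx":0,"wy":0,"wz":0},
  ],
)

```text
time_s: 12.43
ee_pos: [548.4, -126.5, 220.9]
ee_rot: [180.0, -25.2, -4.1]
force: [-0.7, 0.7, 4.9]
gripper_width: 17.2
gripper_force: 25.0
```

```bash
python3 ctl.py fit 8.6 0 1.0 9
```

```text
t 12.433 th -0.0048 n 15 sd 0.0004
t 12.483 th -0.0045 n 15 sd 0.0003
t 12.533 th -0.0043 n 15 sd 0.0002
now 12.583 a 0.0346 grip 17.9 25.0 F [-0.8  0.5  4.7] ee [ 548.4 -126.5  220.9]
fit c -0.0136(0.0002) k 0.478(0.010) rms 0.08 last [ 0.      0.      0.     -0.0001  0.      0.0001] now th -0.0044 w 0.0002 a_eq(0) 0.038
pred th [-0.001  0.    -0.   ] w [ 0.005 -0.     0.   ] a [0.04  0.044 0.046 0.045 0.043 0.04  0.038 0.035 0.034]
[{"tx": 0.0, "ty": 0.07, "tz": 0.0, "wx": 0, "wy": 0, "wz": 0}, {"tx": 0.0, "ty": 0.07, "tz": 0.0, "wx": 0, "wy": 0, "wz": 0}, {"tx": 0.0, "ty": 0.02, "tz": 0.0, "wx": 0, "wy": 0, "wz": 0}, {"tx": 0.0, "ty": -0.01, "tz": 0.0, "wx": 0, "wy": 0, "wz": 0}, {"tx": 0.0, "ty": -0.03, "tz": 0.0, "wx": 0, "wy": 0, "wz": 0}, {"tx": 0.0, "ty": -0.04, "tz": 0.0, "wx": 0, "wy": 0, "wz": 0}, {"tx": 0.0, "ty": -0.04, "tz": 0.0, "wx": 0, "wy": 0, "wz": 0}, {"tx": 0.0, "ty": -0.03, "tz": 0.0, "wx": 0, "wy": 0, "wz": 0}, {"tx": 0.0, "ty": -0.01, "tz": 0.0, "wx": 0, "wy": 0, "wz": 0}]
```

move_arm(
  plan=[
    {"tx":0.0,"ty":0.07,"tz":0.0,"wx":0,"wy":0,"wz":0},
    {"tx":0.0,"ty":0.07,"tz":0.0,"wx":0,"wy":0,"wz":0},
    {"tx":0.0,"ty":0.02,"tz":0.0,"wx":0,"wy":0,"wz":0},
    {"tx":0.0,"ty":-0.01,"tz":0.0,"wx":0,"wy":0,"wz":0},
    {"tx":0.0,"ty":-0.03,"tz":0.0,"wx":0,"wy":0,"wz":0},
    {"tx":0.0,"ty":-0.04,"tz":0.0,"wx":0,"wy":0,"wz":0},
    {"tx":0.0,"ty":-0.04,"tz":0.0,"wx":0,"wy":0,"wz":0},
    {"tx":0.0,"ty":-0.03,"tz":0.0,"wx":0,"wy":0,"wz":0},
    {"tx":0.0,"ty":-0.01,"tz":0.0,"wx":0,"wy":0,"wz":0},
  ],
)

```text
time_s: 13.33
ee_pos: [548.4, -126.5, 220.9]
ee_rot: [180.0, -25.2, -4.1]
force: [-2.1, 0.5, 5.4]
gripper_width: 17.2
gripper_force: 25.0
```

```bash
python3 ctl.py fit 8.6 0 1.0 10
```

```text
t 13.333 th 0.0002 n 15 sd 0.0002
t 13.383 th 0.0006 n 15 sd 0.0003
t 13.433 th 0.0013 n 15 sd 0.0004
now 13.483 a 0.0346 grip 17.4 25.0 F [-1.2  0.8  5.6] ee [ 548.5 -126.5  220.9]
fit c -0.0136(0.0002) k 0.477(0.010) rms 0.08 last [-0.0002 -0.0001 -0.0001 -0.0002 -0.0001  0.0003] now th 0.0011 w 0.0037 a_eq(0) 0.038
pred th [ 0. -0.  0.] w [-0.002  0.    -0.   ] a [0.035 0.034 0.034 0.034 0.034 0.035 0.037 0.038 0.039 0.04 ]
[{"tx": 0.0, "ty": -0.0, "tz": 0.0, "wx": 0, "wy": 0, "wz": 0}, {"tx": 0.0, "ty": -0.0, "tz": 0.0, "wx": 0, "wy": 0, "wz": 0}, {"tx": 0.0, "ty": -0.01, "tz": 0.0, "wx": 0, "wy": 0, "wz": 0}, {"tx": 0.0, "ty": -0.0, "tz": 0.0, "wx": 0, "wy": 0, "wz": 0}, {"tx": 0.0, "ty": 0.01, "tz": 0.0, "wx": 0, "wy": 0, "wz": 0}, {"tx": 0.0, "ty": 0.01, "tz": 0.0, "wx": 0, "wy": 0, "wz": 0}, {"tx": 0.0, "ty": 0.02, "tz": 0.0, "wx": 0, "wy": 0, "wz": 0}, {"tx": 0.0, "ty": 0.02, "tz": 0.0, "wx": 0, "wy": 0, "wz": 0}, {"tx": 0.0, "ty": 0.01, "tz": 0.0, "wx": 0, "wy": 0, "wz": 0}, {"tx": 0.0, "ty": 0.01, "tz": 0.0, "wx": 0, "wy": 0, "wz": 0}]
```

move_arm(
  plan=[
    {"tx":0.0,"ty":0.0,"tz":0.0,"wx":0,"wy":0,"wz":0},
    {"tx":0.0,"ty":0.0,"tz":0.0,"wx":0,"wy":0,"wz":0},
    {"tx":0.0,"ty":-0.01,"tz":0.0,"wx":0,"wy":0,"wz":0},
    {"tx":0.0,"ty":0.0,"tz":0.0,"wx":0,"wy":0,"wz":0},
    {"tx":0.0,"ty":0.01,"tz":0.0,"wx":0,"wy":0,"wz":0},
    {"tx":0.0,"ty":0.01,"tz":0.0,"wx":0,"wy":0,"wz":0},
    {"tx":0.0,"ty":0.02,"tz":0.0,"wx":0,"wy":0,"wz":0},
    {"tx":0.0,"ty":0.02,"tz":0.0,"wx":0,"wy":0,"wz":0},
    {"tx":0.0,"ty":0.01,"tz":0.0,"wx":0,"wy":0,"wz":0},
    {"tx":0.0,"ty":0.01,"tz":0.0,"wx":0,"wy":0,"wz":0},
  ],
)

```text
time_s: 14.32
ee_pos: [548.4, -127.1, 220.9]
ee_rot: [180.0, -25.2, -4.1]
force: [-1.3, 0.6, 4.4]
gripper_width: 17.5
gripper_force: 25.0
```

```bash
python3 ctl.py fit 8.6 0 1.0 10
```

```text
t 14.317 th 0.0047 n 15 sd 0.0001
t 14.367 th 0.0050 n 15 sd 0.0002
t 14.417 th 0.0051 n 15 sd 0.0002
now 14.467 a 0.0396 grip 17.2 25.0 F [-1.4  1.1  5.1] ee [ 548.4 -127.1  220.9]
fit c -0.0135(0.0001) k 0.475(0.012) rms 0.17 last [-0.0008 -0.0008 -0.0006  0.0002  0.0003  0.0001] now th 0.0053 w 0.0061 a_eq(0) 0.037
pred th [ 0. -0.  0.] w [-0.005  0.    -0.   ] a [0.032 0.026 0.023 0.024 0.027 0.031 0.036 0.04  0.043 0.044]
[{"tx": 0.0, "ty": -0.1, "tz": 0.0, "wx": 0, "wy": 0, "wz": 0}, {"tx": 0.0, "ty": -0.09, "tz": -0.01, "wx": 0, "wy": 0, "wz": 0}, {"tx": 0.0, "ty": -0.04, "tz": 0.0, "wx": 0, "wy": 0, "wz": 0}, {"tx": 0.0, "ty": 0.01, "tz": 0.0, "wx": 0, "wy": 0, "wz": 0}, {"tx": 0.0, "ty": 0.05, "tz": 0.0, "wx": 0, "wy": 0, "wz": 0}, {"tx": 0.0, "ty": 0.06, "tz": 0.0, "wx": 0, "wy": 0, "wz": 0}, {"tx": 0.0, "ty": 0.06, "tz": 0.01, "wx": 0, "wy": 0, "wz": 0}, {"tx": 0.0, "ty": 0.06, "tz": 0.0, "wx": 0, "wy": 0, "wz": 0}, {"tx": 0.0, "ty": 0.03, "tz": 0.0, "wx": 0, "wy": 0, "wz": 0}, {"tx": 0.0, "ty": 0.02, "tz": 0.0, "wx": 0, "wy": 0, "wz": 0}]
```

move_arm(
  plan=[
    {"tx":0.0,"ty":-0.1,"tz":0.0,"wx":0,"wy":0,"wz":0},
    {"tx":0.0,"ty":-0.09,"tz":-0.01,"wx":0,"wy":0,"wz":0},
    {"tx":0.0,"ty":-0.04,"tz":0.0,"wx":0,"wy":0,"wz":0},
    {"tx":0.0,"ty":0.01,"tz":0.0,"wx":0,"wy":0,"wz":0},
    {"tx":0.0,"ty":0.05,"tz":0.0,"wx":0,"wy":0,"wz":0},
    {"tx":0.0,"ty":0.06,"tz":0.0,"wx":0,"wy":0,"wz":0},
    {"tx":0.0,"ty":0.06,"tz":0.01,"wx":0,"wy":0,"wz":0},
    {"tx":0.0,"ty":0.06,"tz":0.0,"wx":0,"wy":0,"wz":0},
    {"tx":0.0,"ty":0.03,"tz":0.0,"wx":0,"wy":0,"wz":0},
    {"tx":0.0,"ty":0.02,"tz":0.0,"wx":0,"wy":0,"wz":0},
  ],
)

```text
time_s: 15.3
ee_pos: [548.4, -127.4, 220.9]
ee_rot: [-180.0, -25.2, -4.2]
force: [-1.5, 2.3, 4.4]
gripper_width: 17.6
gripper_force: 25.0
```

```bash
python3 ctl.py fit 8.6 0 1.0 10
```

```text
t 15.300 th 0.0040 n 15 sd 0.0002
t 15.350 th 0.0041 n 15 sd 0.0002
t 15.400 th 0.0040 n 15 sd 0.0002
now 15.45 a 0.0438 grip 17.4 25.0 F [-0.5  1.5  5.4] ee [ 548.4 -127.4  220.9]
fit c -0.0134(0.0001) k 0.476(0.015) rms 0.18 last [-0.0005 -0.0005 -0.0006  0.0002  0.0003  0.0001] now th 0.0041 w 0.0044 a_eq(0) 0.037
pred th [ 0. -0.  0.] w [-0.004  0.    -0.   ] a [0.035 0.028 0.025 0.026 0.029 0.033 0.037 0.04  0.042 0.042]
[{"tx": 0.0, "ty": -0.12, "tz": 0.0, "wx": 0, "wy": 0, "wz": 0}, {"tx": 0.0, "ty": -0.1, "tz": 0.0, "wx": 0, "wy": 0, "wz": 0}, {"tx": 0.0, "ty": -0.04, "tz": -0.01, "wx": 0, "wy": 0, "wz": 0}, {"tx": 0.0, "ty": 0.01, "tz": 0.0, "wx": 0, "wy": 0, "wz": 0}, {"tx": 0.0, "ty": 0.04, "tz": 0.0, "wx": 0, "wy": 0, "wz": 0}, {"tx": 0.0, "ty": 0.05, "tz": 0.01, "wx": 0, "wy": 0, "wz": 0}, {"tx": 0.0, "ty": 0.06, "tz": 0.0, "wx": 0, "wy": 0, "wz": 0}, {"tx": 0.0, "ty": 0.04, "tz": 0.0, "wx": 0, "wy": 0, "wz": 0}, {"tx": 0.0, "ty": 0.03, "tz": 0.0, "wx": 0, "wy": 0, "wz": 0}, {"tx": 0.0, "ty": 0.01, "tz": 0.0, "wx": 0, "wy": 0, "wz": 0}]
```

move_arm(
  plan=[
    {"tx":0.0,"ty":-0.12,"tz":0.0,"wx":0,"wy":0,"wz":0},
    {"tx":0.0,"ty":-0.1,"tz":0.0,"wx":0,"wy":0,"wz":0},
    {"tx":0.0,"ty":-0.04,"tz":-0.01,"wx":0,"wy":0,"wz":0},
    {"tx":0.0,"ty":0.01,"tz":0.0,"wx":0,"wy":0,"wz":0},
    {"tx":0.0,"ty":0.04,"tz":0.0,"wx":0,"wy":0,"wz":0},
    {"tx":0.0,"ty":0.05,"tz":0.01,"wx":0,"wy":0,"wz":0},
    {"tx":0.0,"ty":0.06,"tz":0.0,"wx":0,"wy":0,"wz":0},
    {"tx":0.0,"ty":0.04,"tz":0.0,"wx":0,"wy":0,"wz":0},
    {"tx":0.0,"ty":0.03,"tz":0.0,"wx":0,"wy":0,"wz":0},
    {"tx":0.0,"ty":0.01,"tz":0.0,"wx":0,"wy":0,"wz":0},
  ],
)

```text
time_s: 16.28
ee_pos: [548.4, -127.3, 220.9]
ee_rot: [-180.0, -25.2, -4.2]
force: [-1.5, 1.2, 4.5]
gripper_width: 17.6
gripper_force: 25.0
```

```bash
python3 ctl.py fit 8.6 0 1.0 10
```

```text
t 16.283 th -0.0009 n 15 sd 0.0002
t 16.333 th -0.0011 n 15 sd 0.0002
t 16.383 th -0.0012 n 15 sd 0.0002
now 16.433 a 0.0424 grip 17.6 25.0 F [-2.1  1.2  4.2] ee [ 548.4 -127.3  220.9]
fit c -0.0134(0.0002) k 0.477(0.018) rms 0.14 last [ 0.0003  0.0004  0.0003 -0.0001 -0.     -0.    ] now th -0.0013 w -0.0017 a_eq(0) 0.037
pred th [-0.  0. -0.] w [ 0.001 -0.     0.   ] a [0.041 0.04  0.039 0.039 0.039 0.039 0.038 0.037 0.036 0.036]
[{"tx": 0.0, "ty": -0.02, "tz": 0.0, "wx": 0, "wy": 0, "wz": 0}, {"tx": 0.0, "ty": -0.02, "tz": 0.0, "wx": 0, "wy": 0, "wz": 0}, {"tx": 0.0, "ty": -0.0, "tz": 0.0, "wx": 0, "wy": 0, "wz": 0}, {"tx": 0.0, "ty": -0.0, "tz": 0.0, "wx": 0, "wy": 0, "wz": 0}, {"tx": 0.0, "ty": -0.0, "tz": 0.0, "wx": 0, "wy": 0, "wz": 0}, {"tx": 0.0, "ty": -0.01, "tz": 0.0, "wx": 0, "wy": 0, "wz": 0}, {"tx": 0.0, "ty": -0.01, "tz": 0.0, "wx": 0, "wy": 0, "wz": 0}, {"tx": 0.0, "ty": -0.02, "tz": 0.0, "wx": 0, "wy": 0, "wz": 0}, {"tx": 0.0, "ty": -0.01, "tz": 0.0, "wx": 0, "wy": 0, "wz": 0}, {"tx": 0.0, "ty": -0.0, "tz": 0.0, "wx": 0, "wy": 0, "wz": 0}]
```

move_arm(
  plan=[
    {"tx":0.0,"ty":-0.02,"tz":0.0,"wx":0,"wy":0,"wz":0},
    {"tx":0.0,"ty":-0.02,"tz":0.0,"wx":0,"wy":0,"wz":0},
    {"tx":0.0,"ty":0.0,"tz":0.0,"wx":0,"wy":0,"wz":0},
    {"tx":0.0,"ty":0.0,"tz":0.0,"wx":0,"wy":0,"wz":0},
    {"tx":0.0,"ty":0.0,"tz":0.0,"wx":0,"wy":0,"wz":0},
    {"tx":0.0,"ty":-0.01,"tz":0.0,"wx":0,"wy":0,"wz":0},
    {"tx":0.0,"ty":-0.01,"tz":0.0,"wx":0,"wy":0,"wz":0},
    {"tx":0.0,"ty":-0.02,"tz":0.0,"wx":0,"wy":0,"wz":0},
    {"tx":0.0,"ty":-0.01,"tz":0.0,"wx":0,"wy":0,"wz":0},
    {"tx":0.0,"ty":0.0,"tz":0.0,"wx":0,"wy":0,"wz":0},
  ],
)

```text
time_s: 17.27
ee_pos: [548.4, -126.6, 220.9]
ee_rot: [180.0, -25.2, -4.1]
force: [-1.7, 1.3, 5.6]
gripper_width: 17.5
gripper_force: 25.0
```

```bash
python3 ctl.py fit 8.6 0 1.0 10
```

```text
t 17.267 th -0.0028 n 15 sd 0.0003
t 17.317 th -0.0029 n 15 sd 0.0002
t 17.367 th -0.0030 n 15 sd 0.0002
now 17.417 a 0.036 grip 17.8 25.0 F [-1.6  0.5  5.1] ee [ 548.4 -126.6  220.9]
fit c -0.0135(0.0002) k 0.480(0.020) rms 0.15 last [ 0.0003  0.0005  0.0005 -0.0002 -0.0001 -0.0001] now th -0.0031 w -0.0035 a_eq(0) 0.037
pred th [-0.  0. -0.] w [ 0.003 -0.     0.   ] a [0.04  0.044 0.046 0.045 0.044 0.041 0.038 0.036 0.034 0.034]
[{"tx": 0.0, "ty": 0.06, "tz": 0.0, "wx": 0, "wy": 0, "wz": 0}, {"tx": 0.0, "ty": 0.05, "tz": 0.0, "wx": 0, "wy": 0, "wz": 0}, {"tx": 0.0, "ty": 0.03, "tz": 0.0, "wx": 0, "wy": 0, "wz": 0}, {"tx": 0.0, "ty": -0.01, "tz": 0.0, "wx": 0, "wy": 0, "wz": 0}, {"tx": 0.0, "ty": -0.02, "tz": 0.0, "wx": 0, "wy": 0, "wz": 0}, {"tx": 0.0, "ty": -0.04, "tz": 0.0, "wx": 0, "wy": 0, "wz": 0}, {"tx": 0.0, "ty": -0.04, "tz": 0.0, "wx": 0, "wy": 0, "wz": 0}, {"tx": 0.0, "ty": -0.03, "tz": 0.0, "wx": 0, "wy": 0, "wz": 0}, {"tx": 0.0, "ty": -0.02, "tz": 0.0, "wx": 0, "wy": 0, "wz": 0}, {"tx": 0.0, "ty": -0.01, "tz": 0.0, "wx": 0, "wy": 0, "wz": 0}]
```

move_arm(
  plan=[
    {"tx":0.0,"ty":0.06,"tz":0.0,"wx":0,"wy":0,"wz":0},
    {"tx":0.0,"ty":0.05,"tz":0.0,"wx":0,"wy":0,"wz":0},
    {"tx":0.0,"ty":0.03,"tz":0.0,"wx":0,"wy":0,"wz":0},
    {"tx":0.0,"ty":-0.01,"tz":0.0,"wx":0,"wy":0,"wz":0},
    {"tx":0.0,"ty":-0.02,"tz":0.0,"wx":0,"wy":0,"wz":0},
    {"tx":0.0,"ty":-0.04,"tz":0.0,"wx":0,"wy":0,"wz":0},
    {"tx":0.0,"ty":-0.04,"tz":0.0,"wx":0,"wy":0,"wz":0},
    {"tx":0.0,"ty":-0.03,"tz":0.0,"wx":0,"wy":0,"wz":0},
    {"tx":0.0,"ty":-0.02,"tz":0.0,"wx":0,"wy":0,"wz":0},
    {"tx":0.0,"ty":-0.01,"tz":0.0,"wx":0,"wy":0,"wz":0},
  ],
)

```text
time_s: 18.25
ee_pos: [548.5, -126.4, 221.0]
ee_rot: [180.0, -25.2, -4.1]
force: [-1.9, 0.1, 5.6]
gripper_width: 17.5
gripper_force: 25.0
```

```bash
python3 ctl.py fit 8.6 0.245 5 8
```

```text
t 18.250 th -0.0015 n 15 sd 0.0003
t 18.300 th -0.0014 n 15 sd 0.0003
t 18.350 th -0.0013 n 15 sd 0.0003
now 18.4 a 0.0338 grip 17.6 25.0 F [-1.9  0.6  6.2] ee [ 548.5 -126.4  220.9]
fit c -0.0135(0.0001) k 0.483(0.022) rms 0.12 last [ 0.      0.0001  0.0001 -0.0001 -0.0001  0.0001] now th -0.0014 w -0.0014 a_eq(0) 0.038
pred th [0.002 0.023 0.121] w [0.019 0.051 0.095] a [0.038 0.042 0.044 0.046 0.047 0.047 0.048 0.049]
[{"tx": 0.0, "ty": 0.05, "tz": 0.0, "wx": 0, "wy": 0, "wz": 0}, {"tx": 0.0, "ty": 0.06, "tz": 0.0, "wx": 0, "wy": 0, "wz": 0}, {"tx": 0.0, "ty": 0.03, "tz": 0.0, "wx": 0, "wy": 0, "wz": 0}, {"tx": 0.0, "ty": 0.03, "tz": 0.0, "wx": 0, "wy": 0, "wz": 0}, {"tx": 0.0, "ty": 0.01, "tz": 0.0, "wx": 0, "wy": 0, "wz": 0}, {"tx": 0.0, "ty": 0.01, "tz": 0.0, "wx": 0, "wy": 0, "wz": 0}, {"tx": 0.0, "ty": 0.01, "tz": 0.01, "wx": 0, "wy": 0, "wz": 0}, {"tx": 0.0, "ty": 0.01, "tz": 0.0, "wx": 0, "wy": 0, "wz": 0}]
```

move_arm(
  plan=[
    {"tx":0.0,"ty":0.05,"tz":0.0,"wx":0,"wy":0,"wz":0},
    {"tx":0.0,"ty":0.06,"tz":0.0,"wx":0,"wy":0,"wz":0},
    {"tx":0.0,"ty":0.03,"tz":0.0,"wx":0,"wy":0,"wz":0},
    {"tx":0.0,"ty":0.03,"tz":0.0,"wx":0,"wy":0,"wz":0},
    {"tx":0.0,"ty":0.01,"tz":0.0,"wx":0,"wy":0,"wz":0},
    {"tx":0.0,"ty":0.01,"tz":0.0,"wx":0,"wy":0,"wz":0},
    {"tx":0.0,"ty":0.01,"tz":0.01,"wx":0,"wy":0,"wz":0},
    {"tx":0.0,"ty":0.01,"tz":0.0,"wx":0,"wy":0,"wz":0},
  ],
)

```text
time_s: 19.07
ee_pos: [548.3, -128.1, 220.9]
ee_rot: [-180.0, -25.2, -4.2]
force: [-1.8, 1.5, 5.5]
gripper_width: 17.3
gripper_force: 25.0
```

```bash
python3 ctl.py fit 7.87 0.245 4.2 8
```

```text
t 19.067 th 0.0040 n 15 sd 0.0004
t 19.117 th 0.0052 n 15 sd 0.0002
t 19.167 th 0.0062 n 15 sd 0.0003
now 19.217 a 0.0489 grip 17.2 25.0 F [-1.8  1.2  5.9] ee [ 548.4 -128.   220.9]
fit c -0.0135(0.0001) k 0.484(0.016) rms 0.15 last [-0.0005 -0.0005 -0.0004  0.0002  0.0002  0.    ] now th 0.0075 w 0.0283 a_eq(0) 0.037
pred th [0.032 0.069 0.181] w [0.048 0.078 0.086] a [0.043 0.039 0.038 0.039 0.041 0.042 0.043 0.043]
[{"tx": 0.0, "ty": -0.08, "tz": -0.01, "wx": 0, "wy": 0, "wz": 0}, {"tx": 0.0, "ty": -0.06, "tz": 0.0, "wx": 0, "wy": 0, "wz": 0}, {"tx": 0.0, "ty": -0.02, "tz": 0.0, "wx": 0, "wy": 0, "wz": 0}, {"tx": 0.0, "ty": 0.02, "tz": 0.0, "wx": 0, "wy": 0, "wz": 0}, {"tx": 0.0, "ty": 0.03, "tz": 0.0, "wx": 0, "wy": 0, "wz": 0}, {"tx": 0.0, "ty": 0.02, "tz": 0.0, "wx": 0, "wy": 0, "wz": 0}, {"tx": 0.0, "ty": 0.01, "tz": 0.0, "wx": 0, "wy": 0, "wz": 0}, {"tx": 0.0, "ty": -0.0, "tz": 0.0, "wx": 0, "wy": 0, "wz": 0}]
```

move_arm(
  plan=[
    {"tx":0.0,"ty":-0.08,"tz":-0.01,"wx":0,"wy":0,"wz":0},
    {"tx":0.0,"ty":-0.06,"tz":0.0,"wx":0,"wy":0,"wz":0},
    {"tx":0.0,"ty":-0.02,"tz":0.0,"wx":0,"wy":0,"wz":0},
    {"tx":0.0,"ty":0.02,"tz":0.0,"wx":0,"wy":0,"wz":0},
    {"tx":0.0,"ty":0.03,"tz":0.0,"wx":0,"wy":0,"wz":0},
    {"tx":0.0,"ty":0.02,"tz":0.0,"wx":0,"wy":0,"wz":0},
    {"tx":0.0,"ty":0.01,"tz":0.0,"wx":0,"wy":0,"wz":0},
    {"tx":0.0,"ty":0.0,"tz":0.0,"wx":0,"wy":0,"wz":0},
  ],
)

```text
time_s: 19.88
ee_pos: [548.4, -127.5, 220.9]
ee_rot: [-180.0, -25.2, -4.1]
force: [-1.3, 1.7, 4.1]
gripper_width: 17.1
gripper_force: 25.0
```

```bash
python3 ctl.py fit 7.87 0.245 3.4 7
```

```text
t 19.883 th 0.0291 n 15 sd 0.0005
t 19.933 th 0.0308 n 15 sd 0.0003
t 19.983 th 0.0332 n 15 sd 0.0006
now 20.033 a 0.0431 grip 17.5 25.0 F [-1.9  1.5  4.6] ee [ 548.4 -127.5  220.9]
fit c -0.0136(0.0001) k 0.484(0.018) rms 0.17 last [ 0.0008  0.0009  0.0008  0.0002 -0.0004 -0.0005] now th 0.0362 w 0.0534 a_eq(0) 0.038
pred th [0.071 0.127 0.228] w [0.069 0.093 0.05 ] a [0.036 0.03  0.028 0.029 0.03  0.031 0.03 ]
[{"tx": 0.0, "ty": -0.1, "tz": 0.0, "wx": 0, "wy": 0, "wz": 0}, {"tx": 0.0, "ty": -0.08, "tz": 0.0, "wx": 0, "wy": 0, "wz": 0}, {"tx": 0.0, "ty": -0.03, "tz": 0.0, "wx": 0, "wy": 0, "wz": 0}, {"tx": 0.0, "ty": 0.01, "tz": 0.0, "wx": 0, "wy": 0, "wz": 0}, {"tx": 0.0, "ty": 0.01, "tz": 0.0, "wx": 0, "wy": 0, "wz": 0}, {"tx": 0.0, "ty": 0.01, "tz": 0.0, "wx": 0, "wy": 0, "wz": 0}, {"tx": 0.0, "ty": 0.0, "tz": 0.0, "wx": 0, "wy": 0, "wz": 0}]
```

move_arm(
  plan=[
    {"tx":0.0,"ty":-0.1,"tz":0.0,"wx":0,"wy":0,"wz":0},
    {"tx":0.0,"ty":-0.08,"tz":0.0,"wx":0,"wy":0,"wz":0},
    {"tx":0.0,"ty":-0.03,"tz":0.0,"wx":0,"wy":0,"wz":0},
    {"tx":0.0,"ty":0.01,"tz":0.0,"wx":0,"wy":0,"wz":0},
    {"tx":0.0,"ty":0.01,"tz":0.0,"wx":0,"wy":0,"wz":0},
    {"tx":0.0,"ty":0.01,"tz":0.0,"wx":0,"wy":0,"wz":0},
    {"tx":0.0,"ty":0.0,"tz":0.0,"wx":0,"wy":0,"wz":0},
  ],
)

```text
time_s: 20.62
ee_pos: [548.5, -126.1, 221.0]
ee_rot: [179.9, -25.2, -4.1]
force: [-2.3, 0.4, 4.9]
gripper_width: 17.2
gripper_force: 25.0
```

```bash
python3 ctl.py fit 7.87 0.245 2.8 7
```

```text
t 20.617 th 0.0675 n 14 sd 0.0003
t 20.667 th 0.0706 n 14 sd 0.0003
t 20.717 th 0.0739 n 14 sd 0.0002
now 20.767 a 0.0303 grip 17.4 25.0 F [-1.4  0.6  5.5] ee [ 548.5 -126.1  220.9]
fit c -0.0137(0.0002) k 0.485(0.013) rms 0.20 last [ 0.0011  0.0008  0.0008 -0.0002 -0.0004 -0.0005] now th 0.0780 w 0.0722 a_eq(0) 0.038
pred th [0.123 0.181 0.244] w [0.082 0.085 0.009] a [0.022 0.016 0.013 0.012 0.012 0.011 0.01 ]
[{"tx": 0.0, "ty": -0.11, "tz": -0.01, "wx": 0, "wy": 0, "wz": 0}, {"tx": 0.0, "ty": -0.09, "tz": 0.0, "wx": 0, "wy": 0, "wz": 0}, {"tx": 0.0, "ty": -0.04, "tz": 0.0, "wx": 0, "wy": 0, "wz": 0}, {"tx": 0.0, "ty": -0.01, "tz": 0.0, "wx": 0, "wy": 0, "wz": 0}, {"tx": 0.0, "ty": -0.01, "tz": 0.0, "wx": 0, "wy": 0, "wz": 0}, {"tx": 0.0, "ty": -0.0, "tz": 0.0, "wx": 0, "wy": 0, "wz": 0}, {"tx": 0.0, "ty": -0.03, "tz": 0.0, "wx": 0, "wy": 0, "wz": 0}]
```

move_arm(
  plan=[
    {"tx":0.0,"ty":-0.11,"tz":-0.01,"wx":0,"wy":0,"wz":0},
    {"tx":0.0,"ty":-0.09,"tz":0.0,"wx":0,"wy":0,"wz":0},
    {"tx":0.0,"ty":-0.04,"tz":0.0,"wx":0,"wy":0,"wz":0},
    {"tx":0.0,"ty":-0.01,"tz":0.0,"wx":0,"wy":0,"wz":0},
    {"tx":0.0,"ty":-0.01,"tz":0.0,"wx":0,"wy":0,"wz":0},
    {"tx":0.0,"ty":0.0,"tz":0.0,"wx":0,"wy":0,"wz":0},
    {"tx":0.0,"ty":-0.03,"tz":0.0,"wx":0,"wy":0,"wz":0},
  ],
)

```text
time_s: 21.35
ee_pos: [548.7, -123.2, 221.0]
ee_rot: [179.9, -25.2, -4.1]
force: [-2.3, -2.6, 4.8]
gripper_width: 17.2
gripper_force: 25.0
```

```bash
python3 ctl.py fit 8.6 0.243 2.3 6
```

```text
t 21.350 th 0.1195 n 14 sd 0.0014
t 21.400 th 0.1233 n 14 sd 0.0019
t 21.450 th 0.1271 n 14 sd 0.0024
now 21.5 a 0.0095 grip 17.5 25.0 F [-2.2 -2.9  3.9] ee [ 548.7 -123.   221. ]
fit c -0.0137(0.0002) k 0.484(0.007) rms 0.20 last [ 0.0006  0.0005  0.0005 -0.0002 -0.0003 -0.0005] now th 0.1316 w 0.0825 a_eq(0) 0.038
pred th [0.173 0.222 0.243] w [ 0.078  0.049 -0.   ] a [ 0.002 -0.005 -0.009 -0.012 -0.014 -0.017]
[{"tx": 0.0, "ty": -0.1, "tz": 0.0, "wx": 0, "wy": 0, "wz": 0}, {"tx": 0.0, "ty": -0.1, "tz": 0.0, "wx": 0, "wy": 0, "wz": 0}, {"tx": 0.0, "ty": -0.07, "tz": 0.0, "wx": 0, "wy": 0, "wz": 0}, {"tx": 0.0, "ty": -0.04, "tz": 0.0, "wx": 0, "wy": 0, "wz": 0}, {"tx": 0.0, "ty": -0.03, "tz": 0.0, "wx": 0, "wy": 0, "wz": 0}, {"tx": 0.0, "ty": -0.03, "tz": 0.0, "wx": 0, "wy": 0, "wz": 0}]
```

move_arm(
  plan=[
    {"tx":0.0,"ty":-0.1,"tz":0.0,"wx":0,"wy":0,"wz":0},
    {"tx":0.0,"ty":-0.1,"tz":0.0,"wx":0,"wy":0,"wz":0},
    {"tx":0.0,"ty":-0.07,"tz":0.0,"wx":0,"wy":0,"wz":0},
    {"tx":0.0,"ty":-0.04,"tz":0.0,"wx":0,"wy":0,"wz":0},
    {"tx":0.0,"ty":-0.03,"tz":0.0,"wx":0,"wy":0,"wz":0},
    {"tx":0.0,"ty":-0.03,"tz":0.0,"wx":0,"wy":0,"wz":0},
  ],
)

```text
time_s: 22.0
ee_pos: [549.0, -119.1, 220.8]
ee_rot: [180.0, -25.2, -4.1]
force: [-0.9, -2.7, 2.1]
gripper_width: 17.6
gripper_force: 25.0
```

```bash
python3 ctl.py fit 8.6 0.243 2.0 6
```

```text
t 22.000 th 0.1647 n 13 sd 0.0003
t 22.050 th 0.1674 n 13 sd 0.0006
t 22.100 th 0.1701 n 13 sd 0.0007
now 22.15 a -0.0169 grip 17.3 25.0 F [-0.1 -3.4  1. ] ee [ 549.  -119.1  220.9]
fit c -0.0139(0.0002) k 0.484(0.004) rms 0.39 last [ 0.0022  0.0023  0.0024 -0.0004 -0.0011 -0.0016] now th 0.1750 w 0.0652 a_eq(0) 0.039
pred th [0.206 0.237 0.243] w [0.057 0.023 0.   ] a [-0.018 -0.02  -0.023 -0.027 -0.03  -0.033]
[{"tx": 0.0, "ty": -0.02, "tz": 0.0, "wx": 0, "wy": 0, "wz": 0}, {"tx": 0.0, "ty": -0.03, "tz": 0.0, "wx": 0, "wy": 0, "wz": 0}, {"tx": 0.0, "ty": -0.04, "tz": 0.0, "wx": 0, "wy": 0, "wz": 0}, {"tx": 0.0, "ty": -0.05, "tz": 0.0, "wx": 0, "wy": 0, "wz": 0}, {"tx": 0.0, "ty": -0.04, "tz": 0.0, "wx": 0, "wy": 0, "wz": 0}, {"tx": 0.0, "ty": -0.04, "tz": 0.01, "wx": 0, "wy": 0, "wz": 0}]
```

```bash
python3 ctl.py fit 20.6 0.244 2.0 6
```

```text
t 22.150 th 0.1724 n 13 sd 0.0010
t 22.200 th 0.1749 n 13 sd 0.0013
t 22.250 th 0.1771 n 13 sd 0.0017
now 22.3 a -0.0169 grip 17.2 25.0 F [-1.  -2.3  0.4] ee [ 548.9 -119.1  220.8]
fit c -0.0148(0.0036) k 0.480(0.028) rms 0.11 last [ 0.0003  0.0002  0.0003 -0.0001 -0.0001 -0.0004] now th 0.1800 w 0.0492 a_eq(0) 0.041
pred th [0.205 0.236 0.244] w [0.05  0.028 0.   ] a [-0.016 -0.016 -0.016 -0.018 -0.02  -0.023]
[{"tx": 0.0, "ty": 0.02, "tz": 0.0, "wx": 0, "wy": 0, "wz": 0}, {"tx": 0.0, "ty": -0.0, "tz": 0.0, "wx": 0, "wy": 0, "wz": 0}, {"tx": 0.0, "ty": -0.01, "tz": 0.0, "wx": 0, "wy": 0, "wz": 0}, {"tx": 0.0, "ty": -0.03, "tz": 0.0, "wx": 0, "wy": 0, "wz": 0}, {"tx": 0.0, "ty": -0.03, "tz": 0.0, "wx": 0, "wy": 0, "wz": 0}, {"tx": 0.0, "ty": -0.03, "tz": 0.0, "wx": 0, "wy": 0, "wz": 0}]
```

move_arm(
  plan=[
    {"tx":0.0,"ty":0.02,"tz":0.0,"wx":0,"wy":0,"wz":0},
    {"tx":0.0,"ty":0.0,"tz":0.0,"wx":0,"wy":0,"wz":0},
    {"tx":0.0,"ty":-0.01,"tz":0.0,"wx":0,"wy":0,"wz":0},
    {"tx":0.0,"ty":-0.03,"tz":0.0,"wx":0,"wy":0,"wz":0},
    {"tx":0.0,"ty":-0.03,"tz":0.0,"wx":0,"wy":0,"wz":0},
    {"tx":0.0,"ty":-0.03,"tz":0.0,"wx":0,"wy":0,"wz":0},
  ],
)

```text
time_s: 22.8
ee_pos: [549.0, -118.3, 220.9]
ee_rot: [180.0, -25.2, -4.1]
force: [0.6, -3.6, 0.4]
gripper_width: 17.4
gripper_force: 25.0
```

```bash
python3 ctl.py fit 21.3 0.246 1.8 6
```

```text
t 22.800 th 0.2004 n 13 sd 0.0053
t 22.850 th 0.2020 n 12 sd 0.0006
t 22.900 th 0.2041 n 12 sd 0.0009
now 22.95 a -0.0226 grip 17.5 25.0 F [-0.4 -2.4  0.1] ee [ 549.  -118.3  220.9]
fit c -0.0163(0.0050) k 0.484(0.029) rms 0.05 last [-0.0001  0.0001  0.      0.0002 -0.0002  0.    ] now th 0.2060 w 0.0378 a_eq(0) 0.045
pred th [0.224 0.243 0.246] w [0.035 0.013 0.   ] a [-0.023 -0.024 -0.025 -0.027 -0.029 -0.031]
[{"tx": 0.0, "ty": -0.01, "tz": 0.0, "wx": 0, "wy": 0, "wz": 0}, {"tx": 0.0, "ty": -0.01, "tz": 0.0, "wx": 0, "wy": 0, "wz": 0}, {"tx": 0.0, "ty": -0.02, "tz": 0.0, "wx": 0, "wy": 0, "wz": 0}, {"tx": 0.0, "ty": -0.02, "tz": 0.0, "wx": 0, "wy": 0, "wz": 0}, {"tx": 0.0, "ty": -0.03, "tz": 0.0, "wx": 0, "wy": 0, "wz": 0}, {"tx": 0.0, "ty": -0.03, "tz": 0.0, "wx": 0, "wy": 0, "wz": 0}]
```

move_arm(
  plan=[
    {"tx":0.0,"ty":-0.01,"tz":0.0,"wx":0,"wy":0,"wz":0},
    {"tx":0.0,"ty":-0.01,"tz":0.0,"wx":0,"wy":0,"wz":0},
    {"tx":0.0,"ty":-0.02,"tz":0.0,"wx":0,"wy":0,"wz":0},
    {"tx":0.0,"ty":-0.02,"tz":0.0,"wx":0,"wy":0,"wz":0},
    {"tx":0.0,"ty":-0.03,"tz":0.0,"wx":0,"wy":0,"wz":0},
    {"tx":0.0,"ty":-0.03,"tz":0.0,"wx":0,"wy":0,"wz":0},
  ],
)

```text
time_s: 23.45
ee_pos: [549.1, -117.1, 220.9]
ee_rot: [180.0, -25.2, -4.1]
force: [1.1, -3.3, -0.1]
gripper_width: 17.7
gripper_force: 25.0
```

```bash
python3 ctl.py fit 21.3 0.249 1.5 6
```

```text
t 23.450 th 0.2223 n 12 sd 0.0030
t 23.500 th 0.2235 n 12 sd 0.0033
t 23.550 th 0.2247 n 12 sd 0.0035
now 23.6 a -0.0312 grip 17.1 25.0 F [ 0.3 -3.2 -0.1] ee [ 549.1 -117.1  221. ]
fit c -0.0153(0.0042) k 0.477(0.022) rms 0.08 last [ 0.0003  0.      0.0003  0.0001 -0.     -0.0003] now th 0.2263 w 0.0268 a_eq(0) 0.043
pred th [0.239 0.249 0.249] w [ 0.023  0.003 -0.   ] a [-0.03  -0.03  -0.031 -0.033 -0.034 -0.036]
[{"tx": 0.0, "ty": 0.01, "tz": 0.0, "wx": 0, "wy": 0, "wz": 0}, {"tx": 0.0, "ty": 0.0, "tz": 0.0, "wx": 0, "wy": 0, "wz": 0}, {"tx": 0.0, "ty": -0.01, "tz": 0.0, "wx": 0, "wy": 0, "wz": 0}, {"tx": 0.0, "ty": -0.02, "tz": 0.01, "wx": 0, "wy": 0, "wz": 0}, {"tx": 0.0, "ty": -0.03, "tz": 0.0, "wx": 0, "wy": 0, "wz": 0}, {"tx": 0.0, "ty": -0.02, "tz": 0.0, "wx": 0, "wy": 0, "wz": 0}]
```

move_arm(
  plan=[
    {"tx":0.0,"ty":0.01,"tz":0.0,"wx":0,"wy":0,"wz":0},
    {"tx":0.0,"ty":0.0,"tz":0.0,"wx":0,"wy":0,"wz":0},
    {"tx":0.0,"ty":-0.01,"tz":0.0,"wx":0,"wy":0,"wz":0},
    {"tx":0.0,"ty":-0.02,"tz":0.01,"wx":0,"wy":0,"wz":0},
    {"tx":0.0,"ty":-0.03,"tz":0.0,"wx":0,"wy":0,"wz":0},
    {"tx":0.0,"ty":-0.02,"tz":0.0,"wx":0,"wy":0,"wz":0},
  ],
)

```text
time_s: 24.1
ee_pos: [549.2, -116.4, 221.0]
ee_rot: [180.0, -25.2, -4.1]
force: [-0.6, -3.4, 1.3]
gripper_width: 17.7
gripper_force: 25.0
```

```bash
python3 ctl.py fit 21.3 0.256 1.2 6
```

```text
t 24.100 th 0.2363 n 11 sd 0.0011
t 24.150 th 0.2365 n 11 sd 0.0012
t 24.200 th 0.2369 n 11 sd 0.0014
now 24.25 a -0.0362 grip 17.3 25.0 F [-0.2 -2.3 -0.1] ee [ 549.1 -116.4  220.9]
fit c -0.0137(0.0030) k 0.468(0.015) rms 0.11 last [ 0.0003  0.0003  0.0002  0.0004 -0.0001 -0.0005] now th 0.2380 w 0.0125 a_eq(0) 0.038
pred th [0.247 0.256 0.256] w [0.024 0.    0.   ] a [-0.031 -0.026 -0.025 -0.025 -0.028 -0.032]
[{"tx": 0.0, "ty": 0.08, "tz": 0.0, "wx": 0, "wy": 0, "wz": 0}, {"tx": 0.0, "ty": 0.06, "tz": -0.01, "wx": 0, "wy": 0, "wz": 0}, {"tx": 0.0, "ty": 0.02, "tz": 0.0, "wx": 0, "wy": 0, "wz": 0}, {"tx": 0.0, "ty": -0.01, "tz": 0.0, "wx": 0, "wy": 0, "wz": 0}, {"tx": 0.0, "ty": -0.04, "tz": 0.0, "wx": 0, "wy": 0, "wz": 0}, {"tx": 0.0, "ty": -0.05, "tz": 0.01, "wx": 0, "wy": 0, "wz": 0}]
```

move_arm(
  plan=[
    {"tx":0.0,"ty":0.08,"tz":0.0,"wx":0,"wy":0,"wz":0},
    {"tx":0.0,"ty":0.06,"tz":-0.01,"wx":0,"wy":0,"wz":0},
    {"tx":0.0,"ty":0.02,"tz":0.0,"wx":0,"wy":0,"wz":0},
    {"tx":0.0,"ty":-0.01,"tz":0.0,"wx":0,"wy":0,"wz":0},
    {"tx":0.0,"ty":-0.04,"tz":0.0,"wx":0,"wy":0,"wz":0},
    {"tx":0.0,"ty":-0.05,"tz":0.01,"wx":0,"wy":0,"wz":0},
  ],
)

```text
time_s: 24.75
ee_pos: [549.1, -117.1, 221.0]
ee_rot: [180.0, -25.2, -4.1]
force: [-1.9, -3.6, 1.2]
gripper_width: 17.6
gripper_force: 25.0
```

```bash
python3 ctl.py fit 21.9 0.26 1.2 6
```

```text
t 24.750 th 0.2462 n 11 sd 0.0025
t 24.800 th 0.2471 n 11 sd 0.0028
t 24.850 th 0.2484 n 11 sd 0.0030
now 24.9 a -0.0319 grip 17.4 25.0 F [-0.6 -1.9  2.2] ee [ 549.1 -117.   221. ]
fit c -0.0149(0.0046) k 0.473(0.021) rms 0.11 last [ 0.0005  0.0001 -0.0001  0.     -0.0002 -0.    ] now th 0.2496 w 0.0239 a_eq(0) 0.041
pred th [0.259 0.26  0.26 ] w [ 0.009 -0.     0.   ] a [-0.036 -0.041 -0.044 -0.046 -0.046 -0.046]
[{"tx": 0.0, "ty": -0.06, "tz": 0.0, "wx": 0, "wy": 0, "wz": 0}, {"tx": 0.0, "ty": -0.07, "tz": 0.0, "wx": 0, "wy": 0, "wz": 0}, {"tx": 0.0, "ty": -0.04, "tz": 0.0, "wx": 0, "wy": 0, "wz": 0}, {"tx": 0.0, "ty": -0.02, "tz": 0.0, "wx": 0, "wy": 0, "wz": 0}, {"tx": 0.0, "ty": -0.01, "tz": 0.0, "wx": 0, "wy": 0, "wz": 0}, {"tx": 0.0, "ty": -0.0, "tz": 0.0, "wx": 0, "wy": 0, "wz": 0}]
```

```bash
python3 ctl.py ramp 0.05 8
```

```text
t 24.900 th 0.2495 n 11 sd 0.0033
t 24.950 th 0.2498 n 11 sd 0.0033
t 25.000 th 0.2497 n 11 sd 0.0032
now 25.05 a -0.0319 grip 17.6 25.0 F [-0.8 -2.3  0.7] ee [ 549.1 -117.1  221. ]
[{"tx": 0.0, "ty": 0.14, "tz": -0.01, "wx": 0, "wy": 0, "wz": 0}, {"tx": 0.0, "ty": 0.15, "tz": 0.0, "wx": 0, "wy": 0, "wz": 0}, {"tx": 0.0, "ty": 0.14, "tz": 0.0, "wx": 0, "wy": 0, "wz": 0}, {"tx": 0.0, "ty": 0.14, "tz": 0.0, "wx": 0, "wy": 0, "wz": 0}, {"tx": 0.0, "ty": 0.15, "tz": 0.0, "wx": 0, "wy": 0, "wz": 0}, {"tx": 0.0, "ty": 0.14, "tz": 0.0, "wx": 0, "wy": 0, "wz": 0}, {"tx": 0.0, "ty": 0.14, "tz": 0.01, "wx": 0, "wy": 0, "wz": 0}, {"tx": 0.0, "ty": 0.15, "tz": 0.01, "wx": 0, "wy": 0, "wz": 0}]
```

Landed softly at 0.2497. Bring the lever back to neutral.

move_arm(
  plan=[
    {"tx":0.0,"ty":0.14,"tz":-0.01,"wx":0,"wy":0,"wz":0},
    {"tx":0.0,"ty":0.15,"tz":0.0,"wx":0,"wy":0,"wz":0},
    {"tx":0.0,"ty":0.14,"tz":0.0,"wx":0,"wy":0,"wz":0},
    {"tx":0.0,"ty":0.14,"tz":0.0,"wx":0,"wy":0,"wz":0},
    {"tx":0.0,"ty":0.15,"tz":0.0,"wx":0,"wy":0,"wz":0},
    {"tx":0.0,"ty":0.14,"tz":0.0,"wx":0,"wy":0,"wz":0},
    {"tx":0.0,"ty":0.14,"tz":0.01,"wx":0,"wy":0,"wz":0},
    {"tx":0.0,"ty":0.15,"tz":0.01,"wx":0,"wy":0,"wz":0},
  ],
)

```text
time_s: 25.72
ee_pos: [548.2, -128.3, 220.6]
ee_rot: [-180.0, -25.2, -4.1]
force: [-0.5, 2.8, 1.8]
gripper_width: 17.5
gripper_force: 25.0
```

```bash
python3 ctl.py ramp 0.25 12
```

```text
t 25.717 th 0.2500 n 11 sd 0.0052
t 25.767 th 0.2500 n 11 sd 0.0046
t 25.817 th 0.2499 n 11 sd 0.0047
now 25.867 a 0.0503 grip 17.6 25.0 F [-0.4  2.2  2. ] ee [ 548.2 -128.6  220.6]
[{"tx": -0.01, "ty": 0.23, "tz": 0.01, "wx": 0, "wy": 0, "wz": 0}, {"tx": -0.01, "ty": 0.23, "tz": 0.01, "wx": 0, "wy": 0, "wz": 0}, {"tx": -0.01, "ty": 0.24, "tz": 0.02, "wx": 0, "wy": 0, "wz": 0}, {"tx": -0.01, "ty": 0.23, "tz": 0.02, "wx": 0, "wy": 0, "wz": 0}, {"tx": -0.01, "ty": 0.23, "tz": 0.03, "wx": 0, "wy": 0, "wz": 0}, {"tx": -0.02, "ty": 0.23, "tz": 0.03, "wx": 0, "wy": 0, "wz": 0}, {"tx": -0.02, "ty": 0.23, "tz": 0.03, "wx": 0, "wy": 0, "wz": 0}, {"tx": -0.02, "ty": 0.23, "tz": 0.04, "wx": 0, "wy": 0, "wz": 0}, {"tx": -0.02, "ty": 0.23, "tz": 0.04, "wx": 0, "wy": 0, "wz": 0}, {"tx": -0.02, "ty": 0.23, "tz": 0.04, "wx": 0, "wy": 0, "wz": 0}, {"tx": -0.02, "ty": 0.22, "tz": 0.05, "wx": 0, "wy": 0, "wz": 0}, {"tx": -0.02, "ty": 0.23, "tz": 0.05, "wx": 0, "wy": 0, "wz": 0}]
```

move_arm(
  plan=[
    {"tx":-0.01,"ty":0.23,"tz":0.01,"wx":0,"wy":0,"wz":0},
    {"tx":-0.01,"ty":0.23,"tz":0.01,"wx":0,"wy":0,"wz":0},
    {"tx":-0.01,"ty":0.24,"tz":0.02,"wx":0,"wy":0,"wz":0},
    {"tx":-0.01,"ty":0.23,"tz":0.02,"wx":0,"wy":0,"wz":0},
    {"tx":-0.01,"ty":0.23,"tz":0.03,"wx":0,"wy":0,"wz":0},
    {"tx":-0.02,"ty":0.23,"tz":0.03,"wx":0,"wy":0,"wz":0},
    {"tx":-0.02,"ty":0.23,"tz":0.03,"wx":0,"wy":0,"wz":0},
    {"tx":-0.02,"ty":0.23,"tz":0.04,"wx":0,"wy":0,"wz":0},
    {"tx":-0.02,"ty":0.23,"tz":0.04,"wx":0,"wy":0,"wz":0},
    {"tx":-0.02,"ty":0.23,"tz":0.04,"wx":0,"wy":0,"wz":0},
    {"tx":-0.02,"ty":0.22,"tz":0.05,"wx":0,"wy":0,"wz":0},
    {"tx":-0.02,"ty":0.23,"tz":0.05,"wx":0,"wy":0,"wz":0},
  ],
)

```text
time_s: 26.87
ee_pos: [546.1, -156.2, 216.5]
ee_rot: [-180.0, -25.2, -4.1]
force: [-1.0, 2.1, 1.3]
gripper_width: 17.3
gripper_force: 25.0
```

move_arm(
  plan=[
    {"tx":0,"ty":0,"tz":0,"wx":0,"wy":0,"wz":0},
    {"tx":0,"ty":0,"tz":0,"wx":0,"wy":0,"wz":0},
    {"tx":0,"ty":0,"tz":0,"wx":0,"wy":0,"wz":0},
    {"tx":0,"ty":0,"tz":0,"wx":0,"wy":0,"wz":0},
    {"tx":0,"ty":0,"tz":0,"wx":0,"wy":0,"wz":0},
    {"tx":0,"ty":0,"tz":0,"wx":0,"wy":0,"wz":0},
    {"tx":0,"ty":0,"tz":0,"wx":0,"wy":0,"wz":0},
    {"tx":0,"ty":0,"tz":0,"wx":0,"wy":0,"wz":0},
    {"tx":0,"ty":0,"tz":0,"wx":0,"wy":0,"wz":0},
    {"tx":0,"ty":0,"tz":0,"wx":0,"wy":0,"wz":0},
  ],
  gripper=6,
)

```text
time_s: 27.7
ee_pos: [546.3, -156.0, 216.7]
ee_rot: [180.0, -25.2, -4.1]
force: [-0.1, -1.1, -0.4]
gripper_width: 59.8
gripper_force: 0.0
```

```bash
python3 ctl.py ramp 0.25 1 | head -4
```

```text
t 27.700 th 0.2501 n 11 sd 0.0009
t 27.750 th 0.2500 n 12 sd 0.0051
t 27.800 th 0.2500 n 12 sd 0.0051
now 27.85 a 0.25 grip 60.1 0.0 F [ 0.3 -0.1 -1. ] ee [ 546.2 -156.   216.7]
```

Released; retract along the fingers.

move_arm(
  plan=[
    {"tx":0,"ty":0,"tz":-1,"wx":0,"wy":0,"wz":0},
    {"tx":0,"ty":0,"tz":-2,"wx":0,"wy":0,"wz":0},
    {"tx":0,"ty":0,"tz":-2.5,"wx":0,"wy":0,"wz":0},
    {"tx":0,"ty":0,"tz":-2.5,"wx":0,"wy":0,"wz":0},
    {"tx":0,"ty":0,"tz":-2,"wx":0,"wy":0,"wz":0},
    {"tx":0,"ty":0,"tz":-1,"wx":0,"wy":0,"wz":0},
    {"tx":0,"ty":0,"tz":0,"wx":0,"wy":0,"wz":0},
    {"tx":0,"ty":0,"tz":0,"wx":0,"wy":0,"wz":0},
    {"tx":0,"ty":0,"tz":0,"wx":0,"wy":0,"wz":0},
    {"tx":0,"ty":0,"tz":0,"wx":0,"wy":0,"wz":0},
  ],
)

```text
time_s: 28.68
ee_pos: [499.2, -152.4, 314.4]
ee_rot: [-179.9, -25.0, -4.2]
force: [0.1, -0.1, 0.1]
gripper_width: 59.7
gripper_force: 0.0
```

```bash
python3 - <<'E'
from m import *
f=snap('wrist','end'); print(theta(f)); s=env.state(); print(s['time_s'],s['ee_pos'],s['force'])
h=cv2.cvtColor(f['color'],cv2.COLOR_RGB2HSV)
b=np.where((h[195,220:300,0]>10)&(h[195,220:300,0]<28)&(h[195,220:300,2]>150))[0]+220; print(b)
print(env.job_done())
E
```

```text
(np.float64(0.24873666207006773), 4, np.float64(0.00045394783372764075))
28.7333 [ 499.28874446 -152.39869522  314.52099141] [0.03255968 1.00639173 0.42050432]
[251 252 253 254 255 256 257 258 259 260 261 262 263 264 265 266 267 268
 269]
the job is handed in; nothing more can be done
None
```

The job is handed in at 28.7 s: camera readings between moves show the beam within about 7 mrad of level for over 8 s (10.8–19.1 s), then laid back on the cheese-side rest at about 0.02 rad/s and the lever released; a first grip attempt closed on top of the crossbar (about 6 N) without shifting the beam.

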